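Crack-check the inspection covers

ROBOT

A 6-joint arm with a two-finger parallel gripper is mounted at the origin on the work surface. World frame = base frame: x ahead of the robot, y to its left, z up, the work surface at z = 0. Lengths are in mm, angles in rad, forces in N, time in s.
With the tool pointing down it reaches from about 275 to 1000 mm from the base axis. Payload 8.4 kg.
Tool frame: the origin (TCP) lies between the finger pads; the fingertips stand 22 mm ahead of it and the grasp point (between the pads) lies 3 mm ahead of it; z points along the fingers, y is the line along which they close (so a half turn about z gives the same grasp; the last joint's range is limited). The gripper opens to 85 mm and grips with 20 to 120 N. Pads are 22 mm wide; open, the fingers measure 114 mm over their backs; the gripper's body (76 mm by 85 mm) begins 54 mm behind the grasp point. The pads swing forward as they close: fully open they stand 13 mm farther back than shut.
Start: joints at [1.101, 0.353, 1.633, -0, 1.155, -0.002], TCP at [281.826, 557.855, 253.281] pointing down, gripper open.
Joint ranges: [-2.63, 2.63], [-0.92, 2.1], [0.06, 2.66], [-1.3, 4.44], [0, 2.69], [-3.02, 3.02]. Speed limits (rad/s): [2.22, 2.22, 2.79, 3.14, 3.14, 3.14].

INTERFACE

Orientations are given as [roll, pitch, yaw] about the fixed x, y, z axes, in that order (R = Rz(yaw) Ry(pitch) Rx(roll)).
In Python, from rig import r, grab_frame gives the robot as it stands.
- The arm moves only by the shell command python3 -m inch 'ROWS' [FORCE]. ROWS is JSON, a list of rows, each a list of 7 numbers: the turn, a rotation vector about the tool's x, y, z as a fraction of full scale, then the shift along the tool's x, y, z as a fraction of full scale, then the closure, from 0 (fully open) to 1 (shut). In form: [[rx, ry, rz, dx, dy, dz, fingers], ...]. A call has 1 to 8 rows; each row shifts and turns the commanded pose from where the row before left it, along the tool's axes as they then stand; what a row does not reach is not made up. Full scale, the value 1, is 2.5 cm for a shift and pi rad for a turn. A row lasts 1/12 s, in which the tool goes at most 41.7 mm and 7.16 degrees, less where a joint would pass 70% of its speed; a pose out of reach is approached as far as the arm can. A call with a number of a shift or a turn outside -1 to 1 is refused whole. A call with a gripper value outside its range is refused whole. The fingers move at their own pace and stop on an object; FORCE is the grip in N (left out, the last holds). Time passes only in rows, so rows that do not move let the fingers close. It gives the time, the measured TCP pose, the force, the opening and the grip force at its end, in the units of the state.
- r.sense(): the state, without advancing time (a new reading comes with each control period).
- grab_frame(name): name is "side" or "top"; returns a dict with "pixels" (384x512x3 uint8, red, green, blue), "z_map" (384x512 float32, mm along the optical axis (not along the pixel's ray), 0 where there is no reading), "vertical_fov" (degrees; the focal length in pixels is half the picture's height over the tangent of half this angle, whatever the lens; pixels are square), "cx", "cy" (the principal point, pixels), "cam_to_world" (4x4, takes a point from camera to world coordinates). Camera axes: x right, y down, z forward; pixel columns grow to the right and rows downward; lengths in mm; the calibration is good to about 2 mm. A picture is of the moment at which its call begins.
- r.sign_off(): hands the job in; it is judged then, once.
The state is a dict: "clock": time; "qpos": joint angles; "qvel": joint speeds; "joint_efforts": joint torques, N m; "eef_pos": TCP position; "tcp_rot": TCP orientation; "contact_force": force on the tool from outside, world axes, zero at the start; "wrist_torque": the same for the moment, N m; "opening": opening from 0.0 (shut) to 1.0 (fully open); "grasp_force": force on a finger pad.
Only numpy, scipy, OpenCV 4.12 (cv2) and the standard library are available. Lean on these libraries where they do the work, as an engineer would, in place of code of your own. Each camera call takes 0.05 s, during which the arm holds its last target. There are 200 camera calls.

TASK

Get the covers ready for the crack check: hook each cover's plain edge under the lip of the green nest and turn it down flat, each cover in the bay of its own width, and turn the peak knob on the tester anticlockwise back to its zero stop. Then take the probe and, one cover after another from the narrowest to the widest, draw its tip steadily along the cover's L-shaped weld bead, from the start beside the rib round the corner to the end, keeping on the bead and no faster than about 4 cm a second. Finally hang the probe upright in its fork again, with the covers still lying home; leave the gear, the piston and the jar where they stand.

Things in the scene. Friction and masses are not known exactly. Their poses are not given: they have to be found in the camera images.
- nest: Green nest, 135 (x) by 270 mm (y), fixed. Origin: centre of its underside; x runs from the lip to the low far stop, y along the lip towards the narrow bay. Bay floor 10 mm up. Near wall at x -57.5 with a lip over all bays: reaches in 14 mm, underside 12 mm and top 17 mm over the floor. Far stop at x +57.5, 5 mm high. Bays divided by ribs 6 wide, 8 mm high. Plates enter tilted about 20 degrees.
- cover_narrow: Steel plate 110 (own x) by 58 (y) by 6 mm, 0.25 kg; may be absent; starts flat, rib up, within 0.5 rad of the robot's x axis. Origin: centre of the plate's underside. Grab rib on its middle: 50 mm long (x), 12 thick (y), top 40 mm above the underside. Dark L-shaped weld bead (look only, 3 mm proud) by one long side and the +x edge; the plain -x edge, with a small dark dot, goes under the lip.
- cover_middle: Steel plate 110 (own x) by 74 (y) by 6 mm, 0.25 kg; may be absent; starts flat, rib up, within 0.5 rad of the robot's x axis. Origin: centre of the plate's underside. Grab rib on its middle: 50 mm long (x), 12 thick (y), top 40 mm above the underside. Dark L-shaped weld bead (look only, 3 mm proud) by one long side and the +x edge; the plain -x edge, with a small dark dot, goes under the lip.
- cover_wide: Steel plate 110 (own x) by 90 (y) by 6 mm, 0.25 kg; may be absent; starts flat, rib up, within 0.5 rad of the robot's x axis. Origin: centre of the plate's underside. Grab rib on its middle: 50 mm long (x), 12 thick (y), top 40 mm above the underside. Dark L-shaped weld bead (look only, 3 mm proud) by one long side and the +x edge; the plain -x edge, with a small dark dot, goes under the lip.
- bay_narrow (a point): Centre of the floor of the narrow bay (115 by 66 mm), axes as the nest's. The seated narrow cover's origin lies here, its x axis along the nest's (play 2.5 mm in x, 4 mm in y).
- narrow_start (a point): Start of the narrow cover's weld bead, on top of the bead, at x -25, y +20, z +9 mm in the cover's frame. The bead is straight between start, corner and end.
- narrow_corner (a point): Corner of the narrow cover's weld bead, on top of the bead, at x +42, y +20, z +9 mm in the cover's frame. The bead is straight between start, corner and end.
- narrow_end (a point): End of the narrow cover's weld bead, on top of the bead, at x +42, y -20, z +9 mm in the cover's frame. The bead is straight between start, corner and end.
- bay_middle (a point): Centre of the floor of the middle bay (115 by 82 mm), axes as the nest's. The seated middle cover's origin lies here, its x axis along the nest's (play 2.5 mm in x, 4 mm in y).
- middle_start (a point): Start of the middle cover's weld bead, on top of the bead, at x -25, y +28, z +9 mm in the cover's frame. The bead is straight between start, corner and end.
- middle_corner (a point): Corner of the middle cover's weld bead, on top of the bead, at x +42, y +28, z +9 mm in the cover's frame. The bead is straight between start, corner and end.
- middle_end (a point): End of the middle cover's weld bead, on top of the bead, at x +42, y -28, z +9 mm in the cover's frame. The bead is straight between start, corner and end.
- bay_wide (a point): Centre of the floor of the wide bay (115 by 98 mm), axes as the nest's. The seated wide cover's origin lies here, its x axis along the nest's (play 2.5 mm in x, 4 mm in y).
- wide_start (a point): Start of the wide cover's weld bead, on top of the bead, at x -25, y +36, z +9 mm in the cover's frame. The bead is straight between start, corner and end.
- wide_corner (a point): Corner of the wide cover's weld bead, on top of the bead, at x +42, y +36, z +9 mm in the cover's frame. The bead is straight between start, corner and end.
- wide_end (a point): End of the wide cover's weld bead, on top of the bead, at x +42, y -36, z +9 mm in the cover's frame. The bead is straight between start, corner and end.
- probe: Crack probe, a stylus 153 mm long, 0.12 kg. Origin: its very tip; z up along it. Steel stem 10 mm across, tapering over the last 25 mm to a 4 mm tip; black collar 36 mm across at 95 to 101 mm; above it a square grey grip, 24 by 24 mm, from 101 to 153 mm, its sides along its own x and y. At the start it hangs upright by its collar in the fork rest.
- rest: Steel fork rest, fixed, base 85 by 75 mm. Origin: on the bench under the hanging probe. Level fork, top 126 mm up, 60 mm wide, its slot 16 mm wide along its x, open at the -x end, closed 12 mm beyond the origin at the +x end, where the post stands. The probe lifts straight up and lowers straight down through the slot.
- rest_seat (a point): Where the probe's tip is when it hangs home in the rest (31 mm above the bench).
- peak_knob (a joint): Reset knob on the grey tester box (100 by 100 by 45 mm, fixed), angle in rad: 0 at the rigid zero stop, growing clockwise seen from above up to 3.0; starts at 1.0 to 2.4. Stays where left (friction 0.05 N m). At zero the white mark on its bar points at the longest white tick on the box.
- peak_knob_grip (a point): On the knob's axis, 82 mm above the bench: the height to grip its bar. The bar is 53 mm long, 14 mm thick, its top 7 mm above this point; it stands on a 56 mm disc 23 mm below this point. x lies along the bar and turns with it; the white mark is on the -x half.
- gear: Bystander: loose dark steel gear, 98 mm across, 30 mm high; leave alone. Origin: centre of its underside.
- piston: Bystander: loose aluminium piston standing upright, 76 mm across, 62 mm high; leave alone. Origin: centre of its underside.
- jar: Bystander: loose closed glass jar, 70 mm across, 100 mm high; leave alone. Origin: centre of its underside.

How it is judged (in metres and radians):
On the way, in this order (a step that is already met when the one before it is completed fails the run):
1. every cover present lies hooked under the lip and flat in the bay of its own width, and the peak knob is back at its zero stop (distance between cover_narrow and bay_narrow below 0.009 m and angle between each of cover_narrow, cover_middle, cover_wide's own z axis and vertical below 0.05 rad and angle between the x axis of each of cover_narrow, cover_middle, cover_wide and the x axis of nest, either way round below 0.15 rad and distance between cover_middle and bay_middle below 0.009 m and distance between cover_wide and bay_wide below 0.009 m and value of joint peak_knob below 0.08 rad), for 0.2 s.
2. the probe tip is on the start of the narrow cover's bead (within 8 mm) for a quarter of a second, the cover seated (distance between probe and narrow_start below 0.008 m and distance between cover_narrow and bay_narrow below 0.009 m and angle between cover_narrow's own z axis and vertical below 0.05 rad and angle between the x axis of cover_narrow and the x axis of nest, either way round below 0.15 rad), for 0.25 s.
3. the probe tip is on the corner of the narrow cover's bead (within 8 mm) for a quarter of a second, the cover seated (distance between probe and narrow_corner below 0.008 m and distance between cover_narrow and bay_narrow below 0.009 m and angle between cover_narrow's own z axis and vertical below 0.05 rad and angle between the x axis of cover_narrow and the x axis of nest, either way round below 0.15 rad), for 0.25 s.
4. the probe tip is on the end of the narrow cover's bead (within 8 mm) for a quarter of a second, the cover seated (distance between probe and narrow_end below 0.008 m and distance between cover_narrow and bay_narrow below 0.009 m and angle between cover_narrow's own z axis and vertical below 0.05 rad and angle between the x axis of cover_narrow and the x axis of nest, either way round below 0.15 rad), for 0.25 s.
5. the probe tip is on the start of the middle cover's bead (within 8 mm) for a quarter of a second, the cover seated (distance between probe and middle_start below 0.008 m and distance between cover_middle and bay_middle below 0.009 m and angle between cover_middle's own z axis and vertical below 0.05 rad and angle between the x axis of cover_middle and the x axis of nest, either way round below 0.15 rad), for 0.25 s.
6. the probe tip is on the corner of the middle cover's bead (within 8 mm) for a quarter of a second, the cover seated (distance between probe and middle_corner below 0.008 m and distance between cover_middle and bay_middle below 0.009 m and angle between cover_middle's own z axis and vertical below 0.05 rad and angle between the x axis of cover_middle and the x axis of nest, either way round below 0.15 rad), for 0.25 s.
7. the probe tip is on the end of the middle cover's bead (within 8 mm) for a quarter of a second, the cover seated (distance between probe and middle_end below 0.008 m and distance between cover_middle and bay_middle below 0.009 m and angle between cover_middle's own z axis and vertical below 0.05 rad and angle between the x axis of cover_middle and the x axis of nest, either way round below 0.15 rad), for 0.25 s.
8. the probe tip is on the start of the wide cover's bead (within 8 mm) for a quarter of a second, the cover seated (distance between probe and wide_start below 0.008 m and distance between cover_wide and bay_wide below 0.009 m and angle between cover_wide's own z axis and vertical below 0.05 rad and angle between the x axis of cover_wide and the x axis of nest, either way round below 0.15 rad), for 0.25 s.
9. the probe tip is on the corner of the wide cover's bead (within 8 mm) for a quarter of a second, the cover seated (distance between probe and wide_corner below 0.008 m and distance between cover_wide and bay_wide below 0.009 m and angle between cover_wide's own z axis and vertical below 0.05 rad and angle between the x axis of cover_wide and the x axis of nest, either way round below 0.15 rad), for 0.25 s.
10. the probe tip is on the end of the wide cover's bead (within 8 mm) for a quarter of a second, the cover seated (distance between probe and wide_end below 0.008 m and distance between cover_wide and bay_wide below 0.009 m and angle between cover_wide's own z axis and vertical below 0.05 rad and angle between the x axis of cover_wide and the x axis of nest, either way round below 0.15 rad), for 0.25 s.
At the end, for the whole second after the job is handed in: Every cover present lies flat in its own bay (origin within 9 mm of the bay point, tilt under 0.05 rad) and at rest, the peak knob is within 0.08 rad of zero, and the probe hangs at rest in its fork (tip within 12 mm of its seat, tilt under 0.1 rad) (all of step 1 and linear speed of each of cover_narrow, cover_middle, cover_wide, probe below 0.02 m/s and distance between probe and rest_seat below 0.012 m and angle between probe's own z axis and vertical below 0.1 rad); the robot touches nothing.
It fails at once if the gear is moved more than 4 cm (distance of gear from where it was at the start of the episode above 0.04 m).
It fails at once if the piston is moved more than 4 cm (distance of piston from where it was at the start of the episode above 0.04 m).
It fails at once if the jar is moved more than 4 cm (distance of jar from where it was at the start of the episode above 0.04 m).
Of cover_narrow, cover_middle, cover_wide only 2 to 3 are there at a start; the rules pass over those that are not, and their reading is None.
At some moment in a run one of cover_narrow, cover_middle, cover_wide may be knocked a few centimetres aside while the robot is not near it.
It also fails if it takes over 210 s, if anything falls off the work surface, if the arm or the gripper's body presses on something with over 40 N, if the wrist force passes 120 N, or if a joint passes its speed limit or range.

## Working session

There is one attempt and no reset: what is moved stays moved. The work goes in short steps, Python scripts to look and compute and a shell command to move; the robot and the scene stay as the last step left them, time stands still between calls to the robot, and variables do not carry over. Pictures are saved under pics/ and viewed, at most 14 in all, crops included, and the job is handed in when it is done.

```bash
ls; mkdir -p pics
python3 - <<'E'
from rig import r, grab_frame
import cv2,numpy as np
print(r.sense())
for n in("top","side"):
    f=grab_frame(n); cv2.imwrite(f"pics/{n}0.png",cv2.resize(f["pixels"][:,:,::-1],(768,576),interpolation=cv2.INTER_CUBIC)); np.savez(f"{n}0.npz",**f)
    print(n,f["vertical_fov"],f["cx"],f["cy"],np.round(f["cam_to_world"],3).tolist())
E
```

```text
pics
{'clock': 0.0, 'qpos': array([ 1.10058515e+00,  3.53648378e-01,  1.63417185e+00,  1.44439166e-06,
        1.15518613e+00, -2.41673560e-03]), 'qvel': array([ 0.00056069,  0.00256729, -0.00058992, -0.00056164, -0.00181793,
        0.00080649]), 'joint_efforts': array([ 3.33777883e-03, -6.05191755e+01, -3.42075956e+01,  1.80294887e-04,
        8.51626071e-03,  1.94282649e-05]), 'eef_pos': array([281.62349133, 557.43597743, 252.54537472]), 'tcp_rot': array([-3.14017895e+00, -4.73716336e-06,  2.67379762e+00]), 'contact_force': array([-0.890103  , -0.41236058, -1.04543731]), 'wrist_torque': array([-0.00409918,  0.06607685, -0.00112937]), 'grasp_force': 0.0, 'opening': 0.998331028786929}
top 56.52534422847234 255.53277288076723 187.85210333414508 [[0.014, -0.999, 0.042, 503.173], [-1.0, -0.013, 0.028, -43.395], [-0.028, -0.043, -0.999, 1115.677], [0.0, 0.0, 0.0, 1.0]]
side 43.810211652452374 253.12618703037992 194.67273510438008 [[0.761, -0.476, 0.442, -64.554], [-0.649, -0.566, 0.508, -764.433], [0.009, -0.673, -0.74, 1122.43], [0.0, 0.0, 0.0, 1.0]]
```

View pics/top0.png

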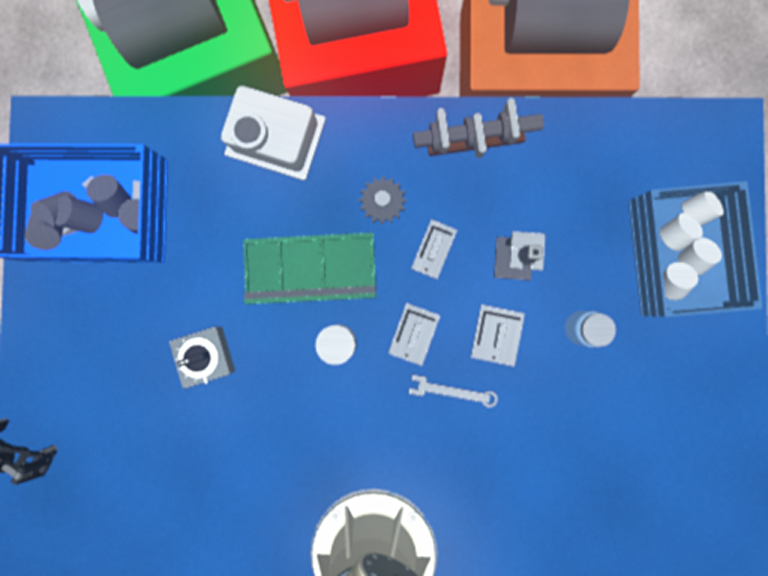

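View pics/side0.png

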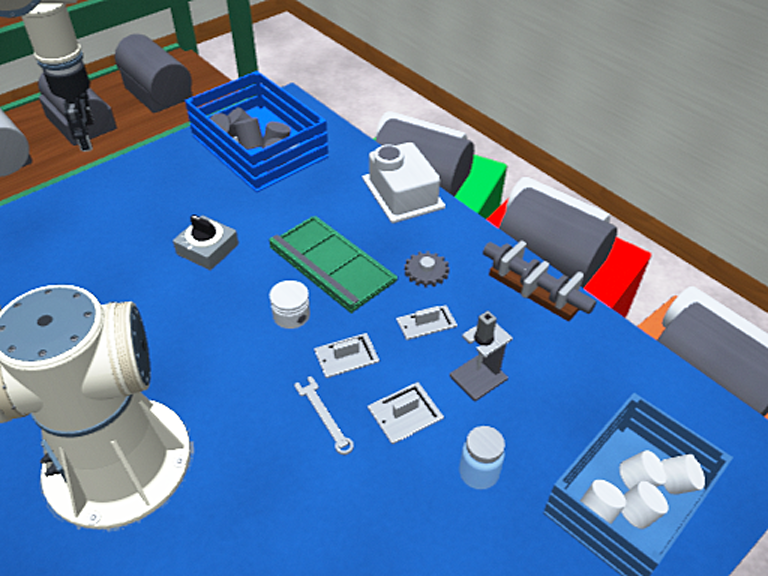

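All three covers are present: narrow at (434,249), middle (414,333) and wide (498,336) in the top view. The nest is at (310,268) with its lip towards the robot and the narrow bay on the left, and the fork is at (520,255). The tester is at (200,357).

```bash
cat > h.py <<'E'
import numpy as np, cv2
from scipy.spatial.transform import Rotation as R
def cloud(f):
    h,w=f["z_map"].shape; F=h/2/np.tan(np.radians(f["vertical_fov"])/2)
    u,v=np.meshgrid(np.arange(w),np.arange(h)); z=f["z_map"]
    p=np.stack([(u-f["cx"])/F*z,(v-f["cy"])/F*z,z],-1); T=f["cam_to_world"]
    P=p@T[:3,:3].T+T[:3,3]; P[z==0]=np.nan; return P,f["pixels"].astype(int)
def rect(xy):
    (c,s,a)=cv2.minAreaRect(xy.astype(np.float32)); a=np.radians(a)
    return np.round(c,1),np.round(s,1),round(a,3)
def box(P,c,r,z0,z1):
    return (abs(P[...,0]-c[0])<r)&(abs(P[...,1]-c[1])<r)&(P[...,2]>z0)&(P[...,2]<z1)
E
python3 - <<'E'
from h import *
for n in("top","side"):
    f=dict(np.load(n+"0.npz")); P,I=cloud(f)
    if n=="top":
        C={k:P[v,u] for k,(u,v) in dict(narrow=(283,166),middle=(268,222),wide=(324,224),nest=(207,178),rest=(342,171),tester=(133,238),gear=(250,133),piston=(223,230),jar=(398,220)).items()}
        for k in C: print(k,C[k].round(0))
    sat=I.max(-1)-I.min(-1)
    bench=(P[...,2]<3)&(sat>60)&(abs(P[...,0]-450)<200)
    print(n,"bench z",np.nanmedian(P[bench][:,2]))
    for k in("narrow","middle","wide"):
        m=box(P,C[k],75,3.5,9)&(sat<50)
        nb,lab=cv2.connectedComponents(m.astype(np.uint8)) ; 
        print(n,k,m.sum(),rect(P[m][:,:2]),"z",np.median(P[m][:,2]).round(1),"bead/dark")
        rb=box(P,C[k],75,30,45); q=P[rb]
        print("   rib",rb.sum(),q.mean(0).round(1),rect(q[:,:2]))
    m=(I[...,1]>I[...,0]+25)&(I[...,1]>I[...,2]+15)&box(P,C["nest"],190,5,40)
    q=P[m]; print("nest",m.sum(),rect(q[:,:2]),np.percentile(q[:,2],[5,50,95]).round(1))
    m=box(P,C["rest"],60,145,170); q=P[m]; print("probe grip top",m.sum(),q.mean(0).round(1),rect(q[:,:2]))
    m=box(P,C["rest"],70,120,129); q=P[m]; print("fork top",m.sum(),q.mean(0).round(1),rect(q[:,:2]))
    m=box(P,C["tester"],90,40,49); q=P[m]; print("box top",m.sum(),rect(q[:,:2]))
    m=box(P,C["tester"],70,55,63); q=P[m]; print("disc",m.sum(),q.mean(0).round(1))
    m=box(P,C["tester"],70,84,95); q=P[m]; print("bar",m.sum(),q.mean(0).round(1),rect(q[:,:2]))
E
```

```text
narrow [619. -97.   6.]
middle [445. -52.   7.]
wide [ 441. -225.    6.]
nest [579. 139.  11.]
rest [ 595. -254.  127.]
tester [397. 338.  88.]
gear [717.   7.  29.]
piston [422.  81.  58.]
jar [ 461. -415.  102.]
top bench z -0.5378600146319741
top narrow 412 (array([634.8, -79.4]), array([134.8, 108.1]), np.float64(1.204)) z 5.5 bead/dark
   rib 65 [ 621.1 -115.3   38.2] (array([ 621.8, -115.5]), array([11.6, 49.4]), np.float64(1.19))
top middle 586 (array([444.1, -76.3]), array([ 72.4, 108.2]), np.float64(1.236)) z 5.9 bead/dark
   rib 67 [445.  -75.7  38.8] (array([444.7, -75.9]), array([12. , 49.7]), np.float64(1.218))
top wide 706 (array([ 444.8, -247.5]), array([ 88.5, 108.2]), np.float64(1.383)) z 5.8 bead/dark
   rib 73 [ 444.5 -246.9   38.3] (array([ 444.8, -247.2]), array([11.9, 47.5]), np.float64(1.405))
nest 3032 (array([576.9, 141.1]), array([130.7, 266.2]), np.float64(0.063)) [ 6.5 10.1 25.5]
probe grip top 27 [ 596.  -271.1  154.5] (array([ 594.6, -272.3]), array([30.3, 15. ]), np.float64(0.652))
fork top 344 [ 612.  -276.9  124.9] (array([ 607.8, -279.6]), array([61.
[... 642 characters left out ...]
129))
side wide 668 (array([ 446.9, -252.2]), array([ 91. , 110.6]), np.float64(1.385)) z 5.8 bead/dark
   rib 93 [ 447.2 -253.2   38. ] (array([ 447.8, -252.4]), array([13. , 50.4]), np.float64(1.392))
nest 2091 (array([579.6, 137.4]), array([138.1, 276.2]), np.float64(0.065)) [ 6.  10.3 26. ]
probe grip top 72 [ 595.3 -286.8  157.9] (array([ 596.5, -287.5]), array([15.7, 30.7]), np.float64(0.72))
fork top 259 [ 606.5 -291.1  124.8] (array([ 611.2, -283.8]), array([61.1, 69.9]), np.float64(1.508))
box top 330 (array([396.1, 352.2]), array([103. , 104.2]), np.float64(0.332))
disc 81 [388.9 345.7  58. ]
bar 49 [396.1 350.1  87.8] (array([397.5, 350.7]), array([15.1, 52.4]), np.float64(0.405))
```

Run:
```python
from h import *
t=np.load("top0.npz")["pixels"];s=np.load("side0.npz")["pixels"]
def c(I,x,y,r=28): return cv2.resize(I[y-r:y+r,x-r:x+r,::-1],(390,290) if 0 else (290,290),interpolation=cv2.INTER_CUBIC)
im=np.vstack([np.hstack([c(t,133,238),c(t,350,168)]),np.hstack([c(s,136,157),c(s,322,235,36)])])
cv2.imwrite("pics/crops.png",im)
```

```text
(no output)
```

View pics/crops.png

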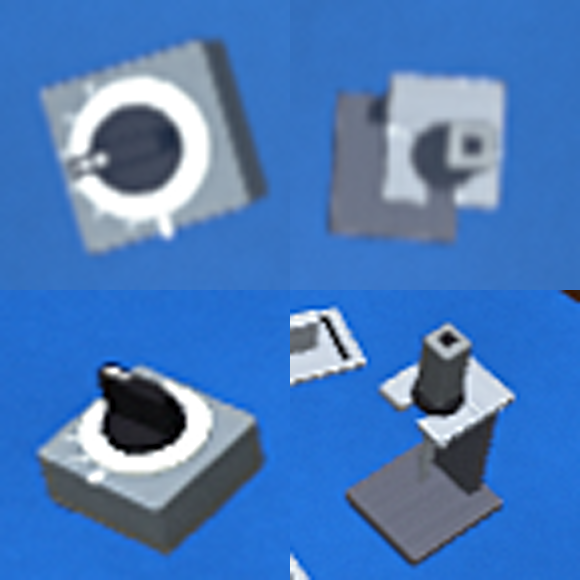

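```bash
cat >> h.py <<'E'
def plan(pos,yaw,tilt=0):
    """yaw: cover/nest yaw, tilt: +x edge up (rad); tool x = -cover x"""
    from rig import r
    s=r.sense(); Rc=R.from_euler("xyz",s["tcp_rot"]); p=np.array(s["eef_pos"])
    Rt=R.from_euler("z",yaw)*R.from_euler("y",-tilt)*R.from_euler("z",np.pi)*R.from_euler("x",np.pi)
    print("t",round(s["clock"],2),"pos",p.round(1),"rpy",np.round(s["tcp_rot"],3),"F",np.round(s["contact_force"],1),"op",round(s["opening"],3),"gf",round(s["grasp_force"],1),"q6",s["qpos"][5].round(2))
    t=(Rc.inv()*Rt).as_rotvec()/np.pi; d=Rt.inv().apply(np.array(pos)-p)/25
    print("turn",t.round(4),"rows>=",np.ceil(np.linalg.norm(t)/.0397),"shift",d.round(3),"after turn; now-frame",Rc.inv().apply(np.array(pos)-p).round(1)/25)
if __name__=="__main__":
    import sys; a=[float(v) for v in sys.argv[1:]]; plan(a[:3],a[3],*a[4:])
E
python3 h.py 395.5 353 170 -1.22
python3 - <<'E'
from h import *
for n in("top","side"):
    f=dict(np.load(n+"0.npz")); P,I=cloud(f); sat=I.max(-1)-I.min(-1)
    m=box(P,(598,-280),60,176,192); q=P[m]; print("probe",m.sum(),q.mean(0).round(1),rect(q[:,:2]))
    m=box(P,(610,-280),60,120,129)&(sat<40)&(I.min(-1)>110); q=P[m]; print("fork",m.sum(),rect(q[:,:2]))
    m=box(P,(622,-118),62,3.5,9)&(sat<50)&(P[...,1]>-185); q=P[m]; 
    k,l,st,_=cv2.connectedComponentsWithStats(m.astype(np.uint8)); i=1+st[1:,4].argmax(); print("narrow",rect(P[l==i][:,:2]))
E
```

```text
t 0.1 pos [281.6 557.5 252.6] rpy [-3.14  -0.     2.674] F [-0.2 -0.8  0.2] op 0.999 gf 0.0 q6 -0.0
turn [-4.000e-04  1.000e-04  2.394e-01] rows>= 7.0 shift [-9.247  1.467  3.305] after turn; now-frame [-7.756 -5.244  3.312]
probe 88 [ 599.4 -278.6  182.2] (array([ 599.5, -279.7]), array([25.1, 24.1]), np.float64(1.543))
fork 305 (array([ 606.5, -278.7]), array([59.4, 64.4]), np.float64(1.52))
narrow (array([ 620.6, -116.1]), array([ 56.1, 108.1]), np.float64(1.203))
probe 78 [ 600.3 -283.9  182.2] (array([ 601.6, -282.7]), array([24.3, 24.2]), np.float64(1.53))
fork 216 (array([ 609.2, -283.5]), array([60.6, 66. ]), np.float64(1.508))
narrow (array([ 623.5, -120.5]), array([ 58.6, 109. ]), np.float64(1.201))
```

```bash
python3 -m inch '[[0,0,0.0345,0,0,0,0],[0,0,0.0345,0,0,0,0],[0,0,0.0345,0,0,0,0],[0,0,0.0345,0,0,0,0],[0,0,0.0345,0,0,0,0],[0,0,0.0345,0,0,0,0],[0,0,0.0325,0,0,0,0]]' 40
python3 -m inch '[[0,0,0,-1,0.15,0.33,0],[0,0,0,-1,0.15,0.33,0],[0,0,0,-1,0.15,0.33,0],[0,0,0,-1,0.15,0.33,0],[0,0,0,-1,0.15,0.33,0],[0,0,0,-1,0.15,0.33,0],[0,0,0,-1,0.15,0.33,0],[0,0,0,-1,0.15,0.33,0]]'
python3 -m inch '[[0,0,0,-1,0.15,0.33,0],[0,0,0,-0.25,0.12,0.33,0],[0,0,0,0,0,0,0],[0,0,0,0,0,0,0]]'
python3 h.py 395.5 353 85 -1.22
python3 - <<'E'
from rig import grab_frame
from h import *
for n in("top","side"):
    f=grab_frame(n);np.savez(n+"1.npz",**f)
    cv2.imwrite(f"pics/{n}1.png",cv2.resize(f["pixels"][70:310,60:360,::-1],(750,600)))
E
```

```text
clock: 0.68
eef_pos: [281.7, 557.6, 252.9]
tcp_rot: [-3.141, 0.001, 1.916]
contact_force: [0.4, 0.1, 0.9]
opening: 1.004
grasp_force: 0.0
clock: 1.35
eef_pos: [378.9, 379.0, 186.7]
tcp_rot: [-3.141, 0.0, 1.922]
contact_force: [0.1, -0.7, -0.3]
opening: 0.999
grasp_force: 0.0
clock: 1.68
eef_pos: [395.7, 353.4, 170.4]
tcp_rot: [-3.141, -0.0, 1.92]
contact_force: [-0.6, 0.5, -0.8]
opening: 0.998
grasp_force: 0.0
t 1.68 pos [395.7 353.4 170.4] rpy [-3.141 -0.     1.92 ] F [-0.6  0.5 -0.8] op 0.998 gf 0.0 q6 0.38
turn [-0.0003 -0.     -0.0005] rows>= 1.0 shift [-0.014 -0.012  3.418] after turn; now-frame [-0.016 -0.008  3.416]
```

```bash
python3 -m inch '[[0,0,0,0,0,0.8,0.3],[0,0,0,0,0,0.8,0.3],[0,0,0,0,0,0.8,0.3],[0,0,0,0,0,0.6,0.3],[0,0,0,0,0,0.4,0.3],[0,0,0,0,0,0,1],[0,0,0,0,0,0,1],[0,0,0,0,0,0,1]]' 40
python3 -m inch '[[0,0,0,0,0,0,1],[0,0,0,0,0,0,1],[0,0,0,0,0,0,1],[0,0,0,0,0,0,1],[0,0,0,0,0,0,1],[0,0,0,0,0,0,1]]'
python3 h.py 395.5 353 85 0.33
```

```text
clock: 2.45
eef_pos: [396.1, 354.1, 86.7]
tcp_rot: [3.14, -0.001, 1.922]
contact_force: [-0.3, -0.4, -1.1]
opening: 0.28
grasp_force: 0.0
clock: 2.95
eef_pos: [396.5, 354.1, 86.9]
tcp_rot: [3.139, -0.001, 1.921]
contact_force: [-0.5, 1.0, 8.2]
opening: 0.155
grasp_force: 42.2
t 2.95 pos [396.5 354.1  86.9] rpy [ 3.139e+00 -1.000e-03  1.921e+00] F [-0.5  1.   8.2] op 0.155 gf 42.2 q6 0.38
turn [ 9.000e-04  3.000e-04 -4.935e-01] rows>= 13.0 shift [ 0.054 -0.029  0.078] after turn; now-frame [-0.028 -0.056  0.076]
```

```bash
python3 -m inch '[[0,0,-0.035,0,0,0,1],[0,0,-0.035,0,0,0,1],[0,0,-0.035,0,0,0,1],[0,0,-0.035,0,0,0,1],[0,0,-0.035,0,0,0,1],[0,0,-0.035,0,0,0,1],[0,0,-0.035,0,0,0,1],[0,0,-0.035,0,0,0,1]]'
python3 -m inch '[[0,0,-0.035,0,0,0,1],[0,0,-0.035,0,0,0,1],[0,0,-0.035,0,0,0,1],[0,0,-0.035,0,0,0,1],[0,0,-0.03,0,0,0,1],[0,0,0,0,0,0,1]]'
python3 h.py 395.5 353 85 0.33; python3 -c "
from rig import r;print(r.sense()['wrist_torque'])"
python3 -m inch '[[0,0,-0.007,0,0,0,1],[0,0,0,0,0,0,1],[0,0,0,0,0,0,1]]'
python3 -c "
from rig import r;print(r.sense()['wrist_torque'])"
```

```text
clock: 3.62
eef_pos: [397.1, 354.6, 87.0]
tcp_rot: [3.138, 0.002, 2.806]
contact_force: [1.9, 3.9, 3.9]
opening: 0.151
grasp_force: 42.0
clock: 4.12
eef_pos: [397.2, 355.1, 87.0]
tcp_rot: [3.138, 0.004, -2.943]
contact_force: [2.0, 5.8, 1.9]
opening: 0.157
grasp_force: 41.7
t 4.12 pos [397.2 355.1  87. ] rpy [ 3.138  0.004 -2.943] F [2.  5.8 1.9] op 0.157 gf 41.7 q6 -1.04
turn [ 0.0009  0.0013 -0.0417] rows>= 2.0 shift [ 0.091 -0.058  0.08 ] after turn; now-frame [ 0.084 -0.068  0.08 ]
[ 0.92447882 -0.03421365  0.08764062]
clock: 4.37
eef_pos: [397.2, 355.1, 87.0]
tcp_rot: [3.139, 0.004, -2.926]
contact_force: [0.5, 5.6, 2.9]
opening: 0.156
grasp_force: 41.7
[ 0.91993502 -0.07276772  0.07730901]
```

```bash
python3 -m inch '[[0,0,-0.03,0,0,0,1],[0,0,0,0,0,0,1],[0,0,0,0,0,0,1]]'
python3 -c "
from rig import r;print(r.sense()['wrist_torque'])"
python3 -m inch '[[0,0,-0.012,0,0,0,1],[0,0,0,0,0,0,1],[0,0,0,0,0,0,1]]'
python3 -c "
from rig import r;print(r.sense()['wrist_torque'])"
python3 -m inch '[[0,0,-0.012,0,0,0,1],[0,0,0,0,0,0,1],[0,0,0,0,0,0,1]]'
python3 -c "
from rig import r;print(r.sense()['wrist_torque'])"
```

```text
clock: 4.62
eef_pos: [397.2, 355.2, 87.0]
tcp_rot: [3.139, 0.004, -2.832]
contact_force: [1.1, 7.2, 2.1]
opening: 0.155
grasp_force: 41.7
[ 0.98596582 -0.00635655  0.05375787]
clock: 4.87
eef_pos: [397.2, 355.3, 87.0]
tcp_rot: [3.139, 0.004, -2.796]
contact_force: [0.5, 6.9, 3.0]
opening: 0.154
grasp_force: 46.3
[ 1.0149568  -0.12854672 -0.70910627]
clock: 5.12
eef_pos: [397.2, 355.3, 87.1]
tcp_rot: [3.138, 0.004, -2.76]
contact_force: [1.6, 5.9, 3.2]
opening: 0.156
grasp_force: 63.1
[ 0.9642114  -0.10273286 -1.48831476]
```

```bash
python3 -m inch '[[0,0,0.006,0,0,0,0.5],[0,0,0,0,0,0,0.5],[0,0,0,0,0,0,0.5],[0,0,0,0,0,-0.5,0.5],[0,0,0,0,0,-1,0.5],[0,0,0,0,0,-1,0.5],[0,0,0,0,0,-1,0.3],[0,0,0,0,0,0,0.3]]'
python3 h.py 623.3 -116.5 160 -0.37
```

```text
clock: 5.78
eef_pos: [397.4, 354.6, 177.6]
tcp_rot: [3.14, 0.006, -2.775]
contact_force: [0.9, 0.8, 0.5]
opening: 0.7
grasp_force: 0.0
t 5.78 pos [397.4 354.6 177.6] rpy [ 3.14   0.006 -2.775] F [0.9 0.8 0.5] op 0.7 gf 0.0 q6 -1.21
turn [0.0012 0.0015 0.2345] rows>= 6.0 shift [-15.238 -14.303   0.702] after turn; now-frame [ -1.672 -20.832   0.672]
```

```bash
python3 -m inch '[[0,0,0.039,0,0,0,0.3],[0,0,0.039,0,0,0,0.3],[0,0,0.039,0,0,0,0.3],[0,0,0.039,0,0,0,0.3],[0,0,0.039,0,0,0,0.3],[0,0,0.039,0,0,0,0.3],[0,0,0,-0.76,-0.715,0,0.3],[0,0,0,-0.76,-0.715,0.03,0.3]]'
python3 -m inch '[[0,0,0,-0.76,-0.715,0.03,0.3],[0,0,0,-0.76,-0.715,0.03,0.3],[0,0,0,-0.76,-0.715,0.03,0.3],[0,0,0,-0.76,-0.715,0.03,0.3],[0,0,0,-0.76,-0.715,0.03,0.3],[0,0,0,-0.76,-0.715,0.03,0.3],[0,0,0,-0.76,-0.715,0.03,0.3],[0,0,0,-0.76,-0.715,0.03,0.3]]'
python3 -m inch '[[0,0,0,-0.76,-0.715,0.03,0.3],[0,0,0,-0.76,-0.715,0.03,0.3],[0,0,0,-0.76,-0.715,0.03,0.3],[0,0,0,-0.76,-0.715,0.03,0.3],[0,0,0,-0.76,-0.715,0.03,0.3],[0,0,0,-0.76,-0.715,0.03,0.3],[0,0,0,-0.76,-0.715,0.03,0.3],[0,0,0,-0.76,-0.715,0.03,0.3]]'
python3 -m inch '[[0,0,0,-0.76,-0.715,0.03,0.3],[0,0,0,-0.76,-0.715,0.03,0.3],[0,0,0,0,0,0,0.3],[0,0,0,0,0,0,0.3]]'
python3 h.py 623.3 -116.5 32 -0.37
```

```text
clock: 6.45
eef_pos: [417.8, 306.1, 172.0]
tcp_rot: [-3.141, -0.0, 2.774]
contact_force: [0.4, 0.6, 0.6]
opening: 0.695
grasp_force: 0.0
clock: 7.12
eef_pos: [508.3, 116.6, 165.9]
tcp_rot: [-3.141, -0.001, 2.773]
contact_force: [-0.0, 0.9, 0.1]
opening: 0.7
grasp_force: 0.0
clock: 7.78
eef_pos: [598.5, -71.4, 159.8]
tcp_rot: [-3.141, -0.001, 2.773]
contact_force: [0.1, -0.1, -0.1]
opening: 0.703
grasp_force: 0.0
clock: 8.12
eef_pos: [620.9, -118.2, 158.1]
tcp_rot: [-3.141, -0.001, 2.771]
contact_force: [-0.1, 0.1, -0.5]
opening: 0.701
grasp_force: 0.0
t 8.12 pos [ 620.9 -118.2  158.1] rpy [-3.141e+00 -1.000e-03  2.771e+00] F [-0.1  0.1 -0.5] op 0.701 gf 0.0 q6 -1.39
turn [-0.0001 -0.0004 -0.0002] rows>= 1.0 shift [-0.063  0.099  5.044] after turn; now-frame [-0.068  0.1    5.044]
```

```bash
python3 -m inch '[[0,0,0,-0.06,0.1,0.9,0.5],[0,0,0,0,0,0.9,0.5],[0,0,0,0,0,0.9,0.5],[0,0,0,0,0,0.9,0.5],[0,0,0,0,0,0.7,0.5],[0,0,0,0,0,0.4,0.5],[0,0,0,0,0,0.3,0.5],[0,0,0,0,0,0,0.5]]' 60
python3 -m inch '[[0,0,0,0,0,0,1],[0,0,0,0,0,0,1],[0,0,0,0,0,0,1],[0,0,0,0,0,0,1],[0,0,0,0,0,0,1],[0,0,0,0,0,0,1],[0,0,0,0,0,0,1],[0,0,0,0,0,0,1]]'
python3 h.py 623.3 -116.5 32 -0.37
python3 - <<'E'
from rig import grab_frame
from h import *
for n in("top","side"):
    f=grab_frame(n);P,I=cloud(f); sat=I.max(-1)-I.min(-1)
    m=box(P,(622,-118),62,3.5,9)&(sat<50)&(P[...,1]>-185) 
    k,l,st,_=cv2.connectedComponentsWithStats(m.astype(np.uint8)); i=1+st[1:,4].argmax(); print("narrow",rect(P[l==i][:,:2]))
    cv2.imwrite(f"pics/{n}2.png",cv2.resize(f["pixels"][:,:,::-1],(768,576)))
E
```

```text
clock: 8.78
eef_pos: [622.6, -114.6, 32.8]
tcp_rot: [-3.141, -0.002, 2.773]
contact_force: [-0.3, 0.2, -0.0]
opening: 0.503
grasp_force: 0.0
clock: 9.45
eef_pos: [624.5, -115.6, 35.4]
tcp_rot: [3.141, 0.002, 2.773]
contact_force: [-0.2, 1.1, 6.2]
opening: 0.128
grasp_force: 60.1
t 9.45 pos [ 624.5 -115.6   35.4] rpy [3.141e+00 2.000e-03 2.773e+00] F [-0.2  1.1  6.2] op 0.128 gf 60.1 q6 -1.39
turn [0.0001 0.0007 0.0004] rows>= 1.0 shift [ 0.031 -0.053  0.136] after turn; now-frame [ 0.032 -0.052  0.136]
narrow (array([ 589.8, -100.1]), array([57.1, 38.8]), np.float64(1.121))
narrow (array([ 623.2, -119.4]), array([ 57. , 108.8]), np.float64(1.178))
```

```bash
cat > hook.py <<'E'
import sys
from h import *
def w(x,y,C=(579.7,141.2),yaw=.064):
    c,s=np.cos(yaw),np.sin(yaw); return C[0]+c*x-s*y, C[1]+s*x+c*y
if __name__=="__main__":
    y,xr,zr,ex,ez,t=[float(v) for v in sys.argv[1:]]
    dx=(55+xr)*np.cos(t)-zr*np.sin(t); dz=(55+xr)*np.sin(t)+zr*np.cos(t)
    X,Y=w(ex+dx,y); print("target",round(X,1),round(Y,1),round(ez+dz,1)); plan((X,Y,ez+dz),.064,t)
E
python3 -m inch '[[0,0,0,0,0,-0.5,1],[0,0,0,0,0,-1,1],[0,0,0,0,0,-1,1],[0,0,0,0,0,-1,1],[0,0,0,0,0,0,1]]'
python3 hook.py 96 1 35.4 -36 90 0.21
```

```text
clock: 9.97
eef_pos: [626.3, -115.9, 127.2]
tcp_rot: [3.14, 0.007, 2.773]
contact_force: [2.0, -0.2, -3.0]
opening: 0.125
grasp_force: 58.9
target 584.9 237.7 136.3
t 9.97 pos [ 626.3 -115.9  127.2] rpy [3.14  0.007 2.773] F [ 2.  -0.2 -3. ] op 0.125 gf 58.9 q6 -1.39
turn [-0.0145 -0.0634 -0.1373] rows>= 4.0 shift [ 0.656 14.223 -0.511] after turn; now-frame [ 6.644 12.596 -0.392]
```

View pics/side2.png

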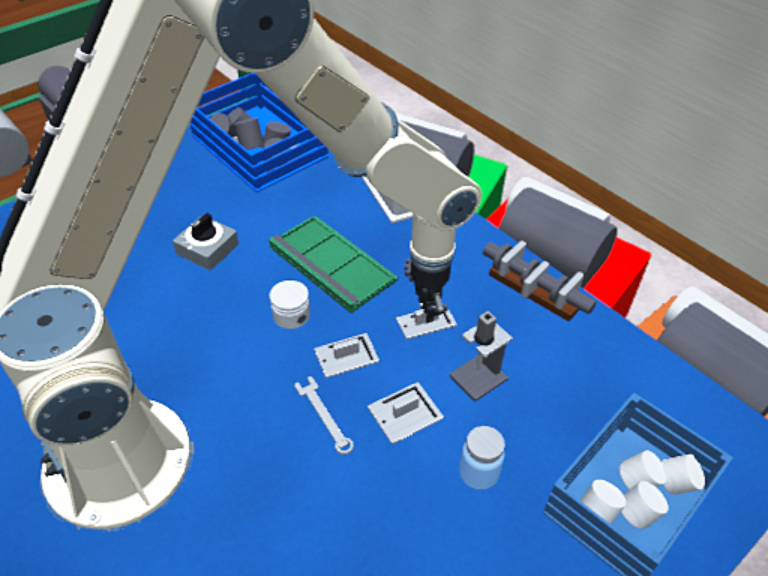

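```bash
python3 -m inch '[[-0.0036,-0.0159,-0.0343,0,0,0,1],[-0.0036,-0.0159,-0.0343,0,0,0,1],[-0.0036,-0.0159,-0.0343,0,0,0,1],[-0.0036,-0.0159,-0.0343,0,0,0,1],[0,0,0,0.05,0.8,-0.04,1],[0,0,0,0.05,0.9,-0.04,1],[0,0,0,0.05,1,-0.04,1],[0,0,0,0.05,1,-0.04,1]]'
python3 -m inch '[[0,0,0,0.05,1,-0.04,1],[0,0,0,0.05,1,-0.04,1],[0,0,0,0.05,1,-0.04,1],[0,0,0,0.05,1,-0.04,1],[0,0,0,0.05,1,-0.04,1],[0,0,0,0.05,1,-0.04,1],[0,0,0,0.05,1,-0.04,1],[0,0,0,0.05,1,-0.04,1]]'
python3 -m inch '[[0,0,0,0,0.9,0,1],[0,0,0,0,0.7,0,1],[0,0,0,0,0,0,1],[0,0,0,0,0,0,1]]'
python3 hook.py 96 1 35.4 -36 12 0.21
python3 - <<'E'
from rig import grab_frame
from h import *
for n in("side",):
    f=grab_frame(n);P,I=cloud(f); 
    cv2.imwrite(f"pics/{n}3.png",cv2.resize(f["pixels"][100:244,150:342,::-1],(768,576)))
E
```

```text
clock: 10.63
eef_pos: [611.0, -22.8, 124.3]
tcp_rot: [3.14, 0.202, -3.079]
contact_force: [0.6, -0.0, -3.1]
opening: 0.129
grasp_force: 58.9
clock: 11.3
eef_pos: [586.9, 176.4, 130.4]
tcp_rot: [3.141, 0.202, -3.078]
contact_force: [0.8, -0.6, -3.3]
opening: 0.129
grasp_force: 58.9
clock: 11.63
eef_pos: [584.6, 215.9, 130.3]
tcp_rot: [3.141, 0.202, -3.076]
contact_force: [0.1, 0.0, -2.9]
opening: 0.128
grasp_force: 59.1
target 584.9 237.7 58.3
t 11.63 pos [584.6 215.9 130.3] rpy [ 3.141  0.202 -3.076] F [ 0.1  0.  -2.9] op 0.128 gf 59.1 q6 -1.18
turn [ 0.0004 -0.0025  0.0004] rows>= 1.0 shift [0.535 0.87  2.832] after turn; now-frame [0.512 0.868 2.836]
```

View pics/side3.png

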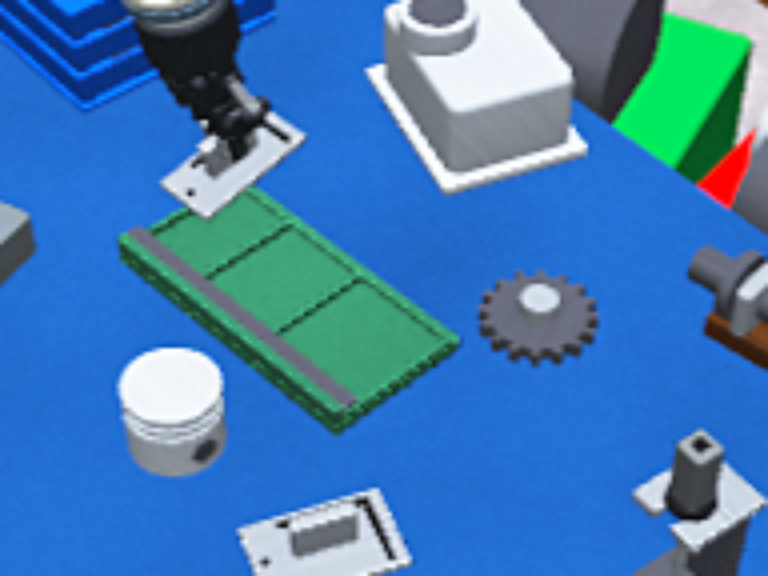

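```bash
python3 -m inch '[[0,-0.0025,0,0,0.87,0,1],[0,0,0,0,0,0,1],[0,0,0,0.15,0,0.8,1],[0,0,0,0.15,0,0.8,1],[0,0,0,0.12,0,0.6,1],[0,0,0,0.07,0,0.35,1],[0,0,0,0.04,0,0.2,1],[0,0,0,0,0,0,1]]'
python3 hook.py 96 1 35.4 -54.5 11.5 0.21
```

```text
clock: 12.35
eef_pos: [584.9, 236.3, 59.8]
tcp_rot: [3.141, 0.209, -3.079]
contact_force: [-1.1, 0.2, -2.9]
opening: 0.129
grasp_force: 59.5
target 566.5 236.5 57.8
t 12.35 pos [584.9 236.3  59.8] rpy [ 3.141  0.209 -3.079] F [-1.1  0.2 -2.9] op 0.129 gf 59.5 q6 -1.1
turn [ 0.0001 -0.0002 -0.0003] rows>= 1.0 shift [ 0.737  0.059 -0.077] after turn; now-frame [ 0.736  0.056 -0.076]
```

```bash
python3 -m inch '[[0,0,0,0.2,0.05,-0.02,1],[0,0,0,0.2,0,-0.02,1],[0,0,0,0.2,0,-0.02,1],[0,0,0,0.12,0,-0.01,1],[0,0,0,0,0,0,1],[0,0,0,0,0,0,1]]'
python3 hook.py 96 1 35.4 -55.5 11 0.03
```

```text
clock: 12.85
eef_pos: [567.3, 237.5, 59.1]
tcp_rot: [3.14, 0.212, -3.078]
contact_force: [1.0, -1.2, -3.9]
opening: 0.126
grasp_force: 59.5
target 573.0 237.0 48.1
t 12.85 pos [567.3 237.5  59.1] rpy [ 3.14   0.212 -3.078] F [ 1.  -1.2 -3.9] op 0.126 gf 59.5 q6 -1.07
turn [0.0005 0.0578 0.    ] rows>= 2.0 shift [-0.212 -0.036  0.447] after turn; now-frame [-0.128 -0.036  0.476]
```

```bash
python3 -m inch '[[0,0.0096,0,-0.03,-0.006,0.077,1],[0,0.0096,0,-0.03,-0.006,0.077,1],[0,0.0096,0,-0.03,-0.006,0.077,1],[0,0.0096,0,-0.03,-0.006,0.077,1],[0,0.0096,0,-0.03,-0.006,0.077,1],[0,0.0096,0,-0.03,-0.006,0.06,1],[0,0,0,0,0,0,1]]'
python3 hook.py 96 1 35.4 -55.5 10.5 0
```

```text
clock: 13.43
eef_pos: [574.8, 237.1, 48.4]
tcp_rot: [3.14, 0.03, -3.078]
contact_force: [-0.1, -0.8, -2.9]
opening: 0.125
grasp_force: 59.5
target 574.1 237.0 45.9
t 13.43 pos [574.8 237.1  48.4] rpy [ 3.14   0.03  -3.078] F [-0.1 -0.8 -2.9] op 0.125 gf 59.5 q6 -1.23
turn [ 0.0006  0.0097 -0.0002] rows>= 1.0 shift [0.03  0.    0.098] after turn; now-frame [0.032 0.    0.096]
```

```bash
python3 -m inch '[[0,0.0097,0,0.02,0,0.09,1],[0,0,0,0,0,0.02,1],[0,0,0,0,0,0,1]]'
python3 -m inch '[[0,0,0,0,0,0,0.6],[0,0,0,0,0,0,0.6],[0,0,0,0,0,0,0.6],[0,0,0,0,0,-0.6,0.5],[0,0,0,0,0,-1,0.4],[0,0,0,0,0,-1,0.3],[0,0,0,0,0,-1,0.3],[0,0,0,0,0,-1,0.3]]'
python3 h.py 446.5 -75.5 160 -0.335
python3 - <<'E'
from rig import grab_frame
from h import *
for n in("side",):
    f=grab_frame(n);P,I=cloud(f); 
    cv2.imwrite(f"pics/{n}4.png",cv2.resize(f["pixels"][100:244,110:302,::-1],(768,576)))
    sat=I.max(-1)-I.min(-1)
    m=box(P,(573,235),70,12,20)&(sat<40)&(I.min(-1)>120);q=P[m];print(rect(q[:,:2]),np.median(q[:,2]))
E
```

```text
clock: 13.68
eef_pos: [573.3, 236.9, 45.5]
tcp_rot: [3.14, 0.001, -3.078]
contact_force: [0.0, 0.2, -3.4]
opening: 0.129
grasp_force: 59.5
clock: 14.35
eef_pos: [572.9, 236.7, 161.9]
tcp_rot: [3.14, 0.0, -3.078]
contact_force: [0.2, 0.8, -0.1]
opening: 0.7
grasp_force: 0.0
t 14.35 pos [572.9 236.7 161.9] rpy [ 3.14   0.    -3.078] F [ 0.2  0.8 -0.1] op 0.7 gf 0.0 q6 -1.25
turn [0.0004 0.     0.127 ] rows>= 4.0 shift [  0.67  -13.455   0.077] after turn; now-frame [  5.844 -12.14    0.06 ]
(array([583.1, 237.7]), array([93.2, 66.9]), np.float64(0.072)) 15.575944006694499
```

View pics/side4.png

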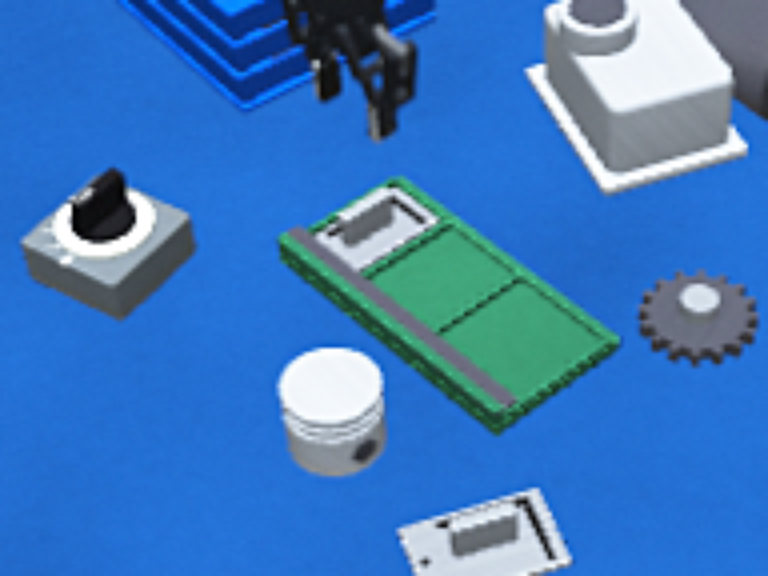

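```bash
python3 -m inch '[[0,0,0.0318,0,0,0,0.4],[0,0,0.0318,0,0,0,0.4],[0,0,0.0318,0,0,0,0.4],[0,0,0.0318,0,0,0,0.4],[0,0,0,0.048,-0.961,0,0.4],[0,0,0,0.048,-0.961,0,0.4],[0,0,0,0.048,-0.961,0,0.4],[0,0,0,0.048,-0.961,0,0.4]]'
python3 -m inch '[[0,0,0,0.048,-0.961,0,0.4],[0,0,0,0.048,-0.961,0,0.4],[0,0,0,0.048,-0.961,0,0.4],[0,0,0,0.048,-0.961,0,0.4],[0,0,0,0.048,-0.961,0,0.4],[0,0,0,0.048,-0.961,0,0.4],[0,0,0,0.048,-0.961,0,0.5],[0,0,0,0.048,-0.961,0,0.5]]'
python3 -m inch '[[0,0,0,0.048,-0.961,0,0.5],[0,0,0,0.048,-0.961,0,0.5],[0,0,0,0,0,0,0.5],[0,0,0,0,0,0,0.5]]'
python3 h.py 446.8 -75.8 34.5 -0.333
```

```text
clock: 15.07
eef_pos: [536.3, 146.8, 160.5]
tcp_rot: [3.14, 0.0, 2.806]
contact_force: [0.5, -0.5, 0.3]
opening: 0.602
grasp_force: 0.0
clock: 15.73
eef_pos: [464.0, -31.7, 160.4]
tcp_rot: [3.14, 0.0, 2.806]
contact_force: [0.6, -0.2, 0.6]
opening: 0.499
grasp_force: 0.0
clock: 16.07
eef_pos: [446.1, -76.1, 160.4]
tcp_rot: [3.14, 0.0, 2.804]
contact_force: [0.7, 0.0, -0.5]
opening: 0.499
grasp_force: 0.0
t 16.07 pos [446.1 -76.1 160.4] rpy [3.14  0.    2.804] F [ 0.7  0.  -0.5] op 0.499 gf 0.0 q6 -1.41
turn [ 0.0004  0.0001 -0.0016] rows>= 1.0 shift [-0.021  0.022  5.036] after turn; now-frame [-0.02   0.016  5.036]
```

```bash
cat > chk.py <<'E'
from rig import grab_frame
from h import *
def chk(offx=0,offy=4):
    f=grab_frame("side");P,I=cloud(f); sat=I.max(-1)-I.min(-1)
    m=box(P,(520,-20),330,3.5,9)&(sat<50)&(I.min(-1)>100)
    k,l,st,_=cv2.connectedComponentsWithStats(m.astype(np.uint8))
    for i in range(1,k):
        if st[i,4]>150: print("plate",st[i,4],rect(P[l==i][:,:2]+[offx,offy]))
    return P,I
if __name__=="__main__": chk()
E
python3 chk.py
python3 -m inch '[[0,0,0,0,0,0.9,0.5],[0,0,0,0,0,0.9,0.5],[0,0,0,0,0,0.9,0.5],[0,0,0,0,0,0.9,0.5],[0,0,0,0,0,0.7,0.5],[0,0,0,0,0,0.4,0.5],[0,0,0,0,0,0.3,0.5],[0,0,0,0,0,0,0.5]]' 60
python3 -m inch '[[0,0,0,0,0,0,1],[0,0,0,0,0,0,1],[0,0,0,0,0,0,1],[0,0,0,0,0,0,1],[0,0,0,0,0,0,1],[0,0,0,0,0,0,1],[0,0,0,0,0,0,1],[0,0,0,0,0,0,1]]'
python3 h.py 446.8 -75.8 34.5 -0.333; python3 chk.py
```

```text
plate 373 (array([446.1, -76.7]), array([ 74.9, 108.8]), np.float64(1.223))
plate 161 (array([ 590.3, -277.8]), array([72.4, 46.6]), np.float64(1.457))
plate 285 (array([ 327.8, -157. ]), array([178.9,  36.4]), np.float64(1.374))
plate 516 (array([ 446.3, -247.7]), array([ 91. , 107.7]), np.float64(1.422))
clock: 16.78
eef_pos: [446.0, -74.6, 34.2]
tcp_rot: [3.141, -0.002, 2.807]
contact_force: [-0.2, -0.8, 0.1]
opening: 0.506
grasp_force: 0.0
clock: 17.45
eef_pos: [447.1, -75.3, 36.2]
tcp_rot: [3.14, 0.001, 2.806]
contact_force: [-1.4, 1.6, 7.7]
opening: 0.129
grasp_force: 59.7
t 17.45 pos [447.1 -75.3  36.2] rpy [3.140e+00 1.000e-03 2.806e+00] F [-1.4  1.6  7.7] op 0.129 gf 59.7 q6 -1.41
turn [ 0.0005  0.0004 -0.0009] rows>= 1.0 shift [ 0.005 -0.023  0.068] after turn; now-frame [ 0.004 -0.024  0.068]
plate 358 (array([446.8, -75.1]), array([ 74.9, 111. ]), np.float64(1.223))
plate 218 (array([ 597.6, -278.1]), array([73.2, 61.7]), np.float64(1.488))
plate 285 (array([ 331.8, -154.5]), array([172.6,  36.1]), np.float64(1.418))
plate 592 (array([ 446.6, -247.9]), array([ 90.9, 109.6]), np.float64(1.388))
```

```bash
python3 -m inch '[[0,0,0,0,0,-0.5,1],[0,0,0,0,0,-1,1],[0,0,0,0,0,-1,1],[0,0,0,0,0,-1,1],[0,0,0,0,0,-0.6,1],[0,0,0,0,0,0,1]]'
python3 hook.py 16 0.5 36.2 -36 80 0.21
```

```text
clock: 18.0
eef_pos: [448.2, -75.7, 140.8]
tcp_rot: [3.14, 0.005, 2.806]
contact_force: [0.6, -0.0, -2.9]
opening: 0.127
grasp_force: 59.0
target 589.4 157.9 127.0
t 18.0 pos [448.2 -75.7 140.8] rpy [3.14  0.005 2.806] F [ 0.6 -0.  -2.9] op 0.127 gf 59.0 q6 -1.41
turn [-0.013  -0.0642 -0.1268] rows>= 4.0 shift [-5.981  8.962  1.841] after turn; now-frame [-2.248 10.68   0.588]
```

```bash
python3 -m inch '[[-0.0033,-0.016,-0.0317,0,0,0,1],[-0.0033,-0.016,-0.0317,0,0,0,1],[-0.0033,-0.016,-0.0317,0,0,0,1],[-0.0033,-0.016,-0.0317,0,0,0,1],[0,0,0,-0.4,0.6,0.1,1],[0,0,0,-0.6,0.9,0.15,1],[0,0,0,-0.6,0.9,0.15,1],[0,0,0,-0.6,0.9,0.15,1]]'
python3 -m inch '[[0,0,0,-0.6,0.9,0.15,1],[0,0,0,-0.6,0.9,0.15,1],[0,0,0,-0.6,0.9,0.15,1],[0,0,0,-0.6,0.9,0.15,1],[0,0,0,-0.6,0.9,0.15,1],[0,0,0,-0.6,0.9,0.15,1],[0,0,0,0,0,0,1],[0,0,0,0,0,0,1]]'
python3 hook.py 16 0.5 36.2 -36 12 0.21
```

```text
clock: 18.67
eef_pos: [497.2, 11.3, 134.5]
tcp_rot: [3.14, 0.203, -3.079]
contact_force: [0.6, -0.3, -2.7]
opening: 0.128
grasp_force: 59.1
clock: 19.33
eef_pos: [581.1, 152.3, 130.5]
tcp_rot: [3.14, 0.202, -3.076]
contact_force: [-1.2, -0.0, -3.3]
opening: 0.127
grasp_force: 59.3
target 589.4 157.9 59.0
t 19.33 pos [581.1 152.3 130.5] rpy [ 3.14   0.202 -3.076] F [-1.2 -0.  -3.3] op 0.127 gf 59.3 q6 -1.31
turn [ 0.0007 -0.0025  0.0005] rows>= 1.0 shift [0.26  0.202 2.871] after turn; now-frame [0.236 0.196 2.872]
```

```bash
python3 -m inch '[[0,-0.0025,0,-0.3,0.2,0.06,1],[0,0,0,0,0,0,1],[0,0,0,0.16,0,0.8,1],[0,0,0,0.16,0,0.8,1],[0,0,0,0.12,0,0.6,1],[0,0,0,0.08,0,0.4,1],[0,0,0,0.04,0,0.2,1],[0,0,0,0,0,0,1]]'
python3 hook.py 16 0.5 36.2 -54.5 11.5 0.21
```

```text
clock: 20.0
eef_pos: [589.1, 156.3, 59.6]
tcp_rot: [3.14, 0.21, -3.079]
contact_force: [-1.5, -0.2, -3.8]
opening: 0.126
grasp_force: 59.3
target 570.9 156.7 58.5
t 20.0 pos [589.1 156.3  59.6] rpy [ 3.14   0.21  -3.079] F [-1.5 -0.2 -3.8] op 0.126 gf 59.3 q6 -1.28
turn [ 0.0005 -0.0001 -0.0003] rows>= 1.0 shift [ 0.717  0.059 -0.108] after turn; now-frame [ 0.716  0.06  -0.108]
```

```bash
python3 -m inch '[[0,0,0,0.2,0.06,-0.02,1],[0,0,0,0.2,0,-0.02,1],[0,0,0,0.2,0,-0.02,1],[0,0,0,0.12,0,-0.02,1],[0,0,0,0,0,0,1],[0,0,0,0,0,0,1]]'
python3 hook.py 16 0.5 36.2 -55.5 11 0.03
```

```text
clock: 20.5
eef_pos: [571.6, 157.4, 59.2]
tcp_rot: [3.139, 0.212, -3.078]
contact_force: [-0.4, 0.0, -1.9]
opening: 0.127
grasp_force: 59.3
target 577.6 157.1 48.8
t 20.5 pos [571.6 157.4  59.2] rpy [ 3.139  0.212 -3.078] F [-0.4  0.  -1.9] op 0.127 gf 59.3 q6 -1.26
turn [0.0007 0.0579 0.    ] rows>= 2.0 shift [-0.225 -0.029  0.42 ] after turn; now-frame [-0.144 -0.028  0.452]
```

```bash
python3 -m inch '[[0,0.0096,0,-0.03,-0.006,0.074,1],[0,0.0096,0,-0.03,-0.006,0.074,1],[0,0.0096,0,-0.03,-0.006,0.074,1],[0,0.0096,0,-0.03,-0.006,0.074,1],[0,0.0096,0,-0.03,-0.006,0.074,1],[0,0.0096,0,-0.02,0,0.06,1],[0,0,0,0,0,0,1]]'
python3 hook.py 16 0.5 36.2 -55.5 10.3 0
```

```text
clock: 21.08
eef_pos: [578.8, 157.2, 48.8]
tcp_rot: [3.139, 0.031, -3.078]
contact_force: [0.2, 0.7, -3.0]
opening: 0.13
grasp_force: 59.3
target 578.7 157.2 46.5
t 21.08 pos [578.8 157.2  48.8] rpy [ 3.139  0.031 -3.078] F [ 0.2  0.7 -3. ] op 0.13 gf 59.3 q6 -1.37
turn [ 0.0008  0.0098 -0.0001] rows>= 1.0 shift [0.006 0.    0.093] after turn; now-frame [0.008 0.    0.092]
```

```bash
python3 -m inch '[[0,0.0097,0,0,0,0.09,1],[0,0,0,0,0,0.02,1],[0,0,0,0,0,0,1]]'
python3 -m inch '[[0,0,0,0,0,0,0.6],[0,0,0,0,0,0,0.6],[0,0,0,0,0,0,0.6],[0,0,0,0,0,-0.6,0.5],[0,0,0,0,0,-1,0.4],[0,0,0,0,0,-1,0.4],[0,0,0,0,0,-1,0.4],[0,0,0,0,0,-1,0.4]]'
python3 h.py 446.8 -247.7 160 -0.187; python3 chk.py
```

```text
clock: 21.33
eef_pos: [577.9, 157.0, 46.2]
tcp_rot: [3.139, 0.002, -3.078]
contact_force: [0.6, 0.8, -0.8]
opening: 0.125
grasp_force: 59.6
clock: 22.0
eef_pos: [577.3, 156.7, 162.2]
tcp_rot: [3.14, 0.0, -3.077]
contact_force: [1.1, -0.1, -0.8]
opening: 0.604
grasp_force: 0.0
t 22.0 pos [577.3 156.7 162.2] rpy [ 3.14   0.    -3.077] F [ 1.1 -0.1 -0.8] op 0.604 gf 0.0 q6 -1.37
turn [0.0006 0.0001 0.0799] rows>= 3.0 shift [  2.121 -16.865   0.087] after turn; now-frame [  6.244 -15.808   0.052]
plate 245 (array([ 606.2, -278.4]), array([71.9, 81.9]), np.float64(1.505))
plate 284 (array([ 331.6, -158.3]), array([178.8,  36.1]), np.float64(1.426))
plate 522 (array([ 446.1, -249.3]), array([ 90.7, 107.8]), np.float64(1.379))
```

```bash
python3 -m inch '[[0,0,0.0266,0,0,0,0.4],[0,0,0.0266,0,0,0,0.4],[0,0,0.0266,0,0,0,0.4],[0,0,0,0.118,-0.937,0,0.4],[0,0,0,0.118,-0.937,0,0.4],[0,0,0,0.118,-0.937,0,0.4],[0,0,0,0.118,-0.937,0,0.4],[0,0,0,0.118,-0.937,0,0.4]]'
python3 -m inch '[[0,0,0,0.118,-0.937,0,0.4],[0,0,0,0.118,-0.937,0,0.4],[0,0,0,0.118,-0.937,0,0.4],[0,0,0,0.118,-0.937,0,0.4],[0,0,0,0.118,-0.937,0,0.4],[0,0,0,0.118,-0.937,0,0.4],[0,0,0,0.118,-0.937,0,0.5],[0,0,0,0.118,-0.937,0,0.5]]'
python3 -m inch '[[0,0,0,0.118,-0.937,0,0.5],[0,0,0,0.118,-0.937,0,0.5],[0,0,0,0.118,-0.937,0,0.5],[0,0,0,0.118,-0.937,0,0.5],[0,0,0,0.118,-0.937,0,0.5],[0,0,0,0,0,0,0.5],[0,0,0,0,0,0,0.5]]'
python3 h.py 446.8 -247.7 34.5 -0.187; python3 chk.py
```

```text
clock: 22.72
eef_pos: [540.7, 43.5, 160.7]
tcp_rot: [3.14, 0.0, 2.955]
contact_force: [0.4, 0.2, 0.1]
opening: 0.602
grasp_force: 0.0
clock: 23.38
eef_pos: [482.8, -136.4, 160.5]
tcp_rot: [3.14, 0.0, 2.955]
contact_force: [0.8, 0.3, 0.6]
opening: 0.501
grasp_force: 0.0
clock: 23.97
eef_pos: [446.7, -248.5, 160.2]
tcp_rot: [3.14, 0.0, 2.953]
contact_force: [0.0, 0.9, -0.1]
opening: 0.498
grasp_force: 0.0
t 23.97 pos [ 446.7 -248.5  160.2] rpy [3.14  0.    2.953] F [ 0.   0.9 -0.1] op 0.498 gf 0.0 q6 -1.89
turn [ 0.0006  0.     -0.0006] rows>= 1.0 shift [2.000e-03 3.200e-02 5.026e+00] after turn; now-frame [4.000e-03 2.400e-02 5.028e+00]
plate 178 (array([ 597.7, -276.7]), array([72.1, 60.9]), np.float64(1.511))
plate 274 (array([ 330.6, -158.9]), array([177.7,  36.2]), np.float64(1.413))
plate 585 (array([ 447.3, -247.8]), array([ 90.9, 110.2]), np.float64(1.383))
```

```bash
python3 -m inch '[[0,0,0,0,0.03,0.9,0.5],[0,0,0,0,0,0.9,0.5],[0,0,0,0,0,0.9,0.5],[0,0,0,0,0,0.9,0.5],[0,0,0,0,0,0.7,0.5],[0,0,0,0,0,0.4,0.5],[0,0,0,0,0,0.3,0.5],[0,0,0,0,0,0,0.5]]' 60
python3 -m inch '[[0,0,0,0,0,0,1],[0,0,0,0,0,0,1],[0,0,0,0,0,0,1],[0,0,0,0,0,0,1],[0,0,0,0,0,0,1],[0,0,0,0,0,0,1],[0,0,0,0,0,0,1],[0,0,0,0,0,0,1]]'
python3 h.py 446.8 -247.7 34.5 -0.187; python3 chk.py
python3 -m inch '[[0,0,0,0,0,-0.5,1],[0,0,0,0,0,-1,1],[0,0,0,0,0,-1,1],[0,0,0,0,0,-1,1],[0,0,0,0,0,-0.6,1],[0,0,0,0,0,0,1]]'
python3 hook.py -80 0.5 36.2 -36 80 0.21
```

```text
clock: 24.68
eef_pos: [446.9, -245.9, 34.2]
tcp_rot: [3.139, -0.002, 2.956]
contact_force: [0.4, 0.0, 0.1]
opening: 0.498
grasp_force: 0.0
clock: 25.35
eef_pos: [448.0, -247.2, 36.3]
tcp_rot: [3.14, 0.002, 2.955]
contact_force: [0.0, 2.5, 6.4]
opening: 0.126
grasp_force: 59.6
t 25.35 pos [ 448.  -247.2   36.3] rpy [3.140e+00 2.000e-03 2.955e+00] F [0.  2.5 6.4] op 0.126 gf 59.6 q6 -1.89
turn [0.0004 0.0005 0.    ] rows>= 1.0 shift [ 0.043 -0.03   0.073] after turn; now-frame [ 0.044 -0.032  0.072]
plate 295 (array([ 331.3, -158.4]), array([176.7,  37.1]), np.float64(1.428))
plate 439 (array([ 439.5, -244.5]), array([90.7, 94.1]), np.float64(1.386))
clock: 25.9
eef_pos: [448.9, -248.0, 141.1]
tcp_rot: [3.142, 0.005, 2.955]
contact_force: [0.6, 0.1, -2.1]
opening: 0.127
grasp_force: 58.8
target 595.5 62.1 127.0
t 25.9 pos [ 448.9 -248.   141.1] rpy [3.142 0.005 2.955] F [ 0.6  0.1 -2.1] op 0.127 gf 58.8 q6 -1.89
turn [-0.0086 -0.0648 -0.0795] rows>= 3.0 shift [-6.382 12.001  1.939] after turn; now-frame [-3.456 13.276  0.584]
```

```bash
python3 -m inch '[[-0.0029,-0.0216,-0.0265,0,0,0,1],[-0.0029,-0.0216,-0.0265,0,0,0,1],[-0.0029,-0.0216,-0.0265,0,0,0,1],[0,0,0,-0.4,0.6,0.1,1],[0,0,0,-0.5,0.93,0.13,1],[0,0,0,-0.5,0.93,0.13,1],[0,0,0,-0.5,0.93,0.13,1],[0,0,0,-0.5,0.93,0.13,1]]'
python3 -m inch '[[0,0,0,-0.5,0.93,0.13,1],[0,0,0,-0.5,0.93,0.13,1],[0,0,0,-0.5,0.93,0.13,1],[0,0,0,-0.5,0.93,0.13,1],[0,0,0,-0.5,0.93,0.13,1],[0,0,0,-0.5,0.93,0.13,1],[0,0,0,-0.5,0.93,0.13,1],[0,0,0,-0.5,0.93,0.13,1]]'
python3 -m inch '[[0,0,0,0,0.2,0,1],[0,0,0,0,0,0,1],[0,0,0,0,0,0,1]]'
python3 hook.py -80 0.8 36.2 -36 12 0.21
```

```text
clock: 26.57
eef_pos: [501.8, -134.2, 134.0]
tcp_rot: [3.137, 0.201, -3.082]
contact_force: [0.5, 0.2, -2.1]
opening: 0.128
grasp_force: 58.8
clock: 27.23
eef_pos: [593.4, 58.0, 129.2]
tcp_rot: [3.137, 0.201, -3.081]
contact_force: [0.1, -0.0, -2.9]
opening: 0.125
grasp_force: 58.8
clock: 27.48
eef_pos: [592.4, 61.6, 129.4]
tcp_rot: [3.138, 0.201, -3.08]
contact_force: [-0.3, -0.8, -2.4]
opening: 0.126
grasp_force: 59.0
target 595.8 62.1 59.0
t 27.48 pos [592.4  61.6 129.4] rpy [ 3.138  0.201 -3.08 ] F [-0.3 -0.8 -2.4] op 0.126 gf 59.0 q6 -1.52
turn [ 0.0011 -0.003  -0.0007] rows>= 1.0 shift [0.451 0.011 2.782] after turn; now-frame [0.424 0.    2.784]
```

```bash
python3 -m inch '[[0.001,-0.003,-0.0007,-0.1,0,0.02,1],[0,0,0,0,0.03,0,1],[0,0,0,0.16,0,0.8,1],[0,0,0,0.16,0,0.8,1],[0,0,0,0.12,0,0.6,1],[0,0,0,0.08,0,0.35,1],[0,0,0,0.03,0.02,0.18,1],[0,0,0,0,0,0,1]]'
python3 hook.py -80 0.8 36.2 -54.5 11.5 0.21
```

```text
clock: 28.15
eef_pos: [596.5, 62.7, 60.1]
tcp_rot: [3.141, 0.211, -3.079]
contact_force: [-0.1, -0.2, -1.5]
opening: 0.125
grasp_force: 58.9
target 577.4 60.9 58.5
t 28.15 pos [596.5  62.7  60.1] rpy [ 3.141  0.211 -3.079] F [-0.1 -0.2 -1.5] op 0.125 gf 58.9 q6 -1.51
turn [ 0.0001  0.0003 -0.0006] rows>= 1.0 shift [ 0.764 -0.025 -0.097] after turn; now-frame [ 0.764 -0.028 -0.096]
```

```bash
python3 -m inch '[[0,0,0,0.2,-0.03,-0.02,1],[0,0,0,0.2,0,-0.02,1],[0,0,0,0.2,0,-0.02,1],[0,0,0,0.16,0,-0.02,1],[0,0,0,0,0,0,1],[0,0,0,0,0,0,1]]'
python3 hook.py -80 0.8 36.2 -55.5 11 0.03
python3 -m inch '[[0,0.0096,0,-0.03,0,0.074,1],[0,0.0096,0,-0.03,0,0.074,1],[0,0.0096,0,-0.03,0,0.074,1],[0,0.0096,0,-0.03,0,0.074,1],[0,0.0096,0,-0.03,0,0.074,1],[0,0.0096,0,-0.02,0,0.06,1],[0,0,0,0,0,0,1]]'
python3 hook.py -80 0.8 36.2 -55.5 10.3 0
```

```text
clock: 28.65
eef_pos: [577.9, 61.3, 59.2]
tcp_rot: [3.141, 0.213, -3.079]
contact_force: [0.3, 0.8, -1.8]
opening: 0.127
grasp_force: 58.9
target 584.0 61.3 48.9
t 28.65 pos [577.9  61.3  59.2] rpy [ 3.141  0.213 -3.079] F [ 0.3  0.8 -1.8] op 0.127 gf 58.9 q6 -1.51
turn [ 0.0002  0.0581 -0.0003] rows>= 2.0 shift [-0.232 -0.017  0.42 ] after turn; now-frame [-0.152 -0.016  0.456]
clock: 29.23
eef_pos: [585.2, 61.8, 48.9]
tcp_rot: [3.141, 0.032, -3.079]
contact_force: [-0.0, -0.6, -2.3]
opening: 0.131
grasp_force: 58.9
target 585.1 61.4 46.5
t 29.23 pos [585.2  61.8  48.9] rpy [ 3.141  0.032 -3.079] F [-0.  -0.6 -2.3] op 0.131 gf 58.9 q6 -1.53
turn [ 0.0002  0.0101 -0.0003] rows>= 1.0 shift [ 0.004 -0.017  0.096] after turn; now-frame [ 0.008 -0.016  0.096]
```

```bash
python3 -m inch '[[0,0.0097,0,0,0,0.09,1],[0,0,0,0,0,0.02,1],[0,0,0,0,0,0,1]]'
python3 -m inch '[[0,0,0,0,0,0,0.6],[0,0,0,0,0,0,0.6],[0,0,0,0,0,0,0.6],[0,0,0,0,0,-0.6,0.5],[0,0,0,0,0,-1,0.4],[0,0,0,0,0,-1,0.3],[0,0,0,0,0,-1,0.3],[0,0,0,0,0,-1,0.3]]'
python3 -m inch '[[0,0,0,0,0,-1,0.3],[0,0,0,0,0,-1,0.3],[0,0,0,0,0,-1,0.3],[0,0,0,0,-1,0,0.3],[0,0,0,0,-1,0,0.3],[0,0,0,0,-1,0,0.3],[0,0,0,0,-1,0,0.3],[0,0,0,0,-1,0,0.3]]'
python3 h.py 601.3 -279.3 240 -0.045
python3 - <<'E'
from rig import grab_frame
from h import *
for n,o in(("side",(0,4)),("top",(3,0))):
    f=grab_frame(n);P,I=cloud(f); np.savez(n+"5.npz",**f); P=P+np.array([*o,0])
    cv2.imwrite(f"pics/{n}5.png",cv2.resize(f["pixels"][100:244,110:302,::-1],(768,576)))
    m=box(P,(396,355),50,84,95); print("bar",rect(P[m][:,:2]))
    for k,c in dict(nar=(573.6,237),mid=(578.7,157.2),wid=(584.8,61.4)).items():
        m=box(P,c,32,43,55); q=P[m]; 
        if len(q)>10: print(k,len(q),q.mean(0).round(1),rect(q[:,:2]))
E
```

```text
clock: 29.48
eef_pos: [584.2, 61.7, 46.4]
tcp_rot: [3.141, 0.002, -3.079]
contact_force: [0.2, 0.5, 0.5]
opening: 0.13
grasp_force: 59.5
clock: 30.15
eef_pos: [583.5, 61.6, 162.2]
tcp_rot: [3.141, 0.001, -3.079]
contact_force: [0.5, 0.1, -0.7]
opening: 0.703
grasp_force: 0.0
clock: 30.82
eef_pos: [591.4, -64.3, 236.1]
tcp_rot: [3.141, 0.002, -3.078]
contact_force: [-0.1, -0.5, -0.3]
opening: 0.699
grasp_force: 0.0
t 30.82 pos [591.4 -64.3 236.1] rpy [ 3.141e+00  2.000e-03 -3.078e+00] F [-0.1 -0.5 -0.3] op 0.699 gf 0.0 q6 -1.75
turn [0.0002 0.0005 0.0345] rows>= 1.0 shift [-0.782 -8.573 -0.155] after turn; now-frame [ 0.148 -8.608 -0.16 ]
bar (array([394.5, 356.4]), array([51.2, 17.1]), np.float64(0.322))
nar 47 [572.3 236.9  48.1] (array([574.8, 238.3]), array([15. , 51.3]), np.float64(1.542))
mid 53 [577.5 157.8  47.6] (array([578.3, 159.2]), array([56.4, 15.7]), np.float64(0.027))
wid 53 [582.5  63.2  48.2] (array([581.7,  63.7]), array([50.2, 15.2]), np.float64(0.056))
bar (array([396.6, 356.1]), array([51.6, 15.7]), np.float64(0.396))
nar 70 [574.7 237.6  49. ] (array([574.7, 237.7]), array([48.6, 12.7]), np.float64(0.093))
mid 67 [578.7 158.5  49. ] (array([578.8, 158.7]), array([48.7, 11.6]), np.float64(0.08))
wid 65 [584.3  63.6  49. ] (array([583.2,  63.5]), array([48.8, 11.8]), np.float64(0.061))
```

View pics/side5.png

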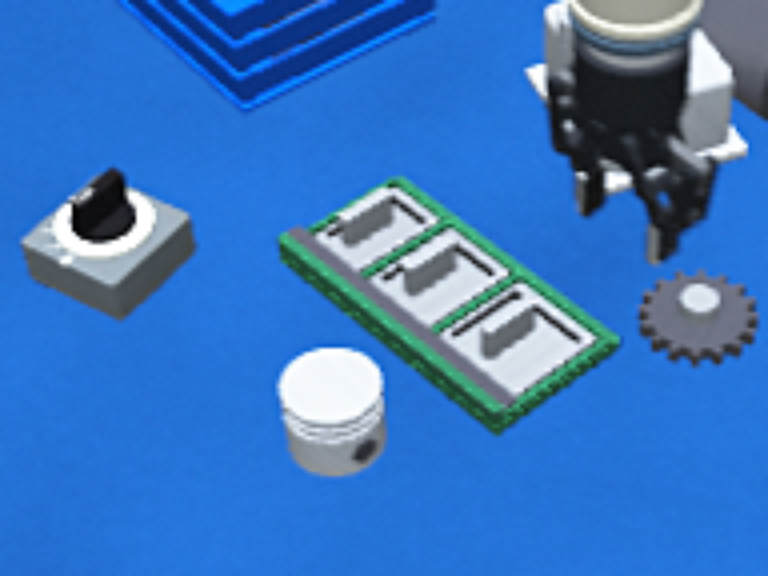

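```bash
python3 -m inch '[[0,0,0.0345,0,0,0,0.3],[0,0,0,-0.09,-0.95,-0.02,0.3],[0,0,0,-0.09,-0.95,-0.02,0.3],[0,0,0,-0.09,-0.95,-0.02,0.3],[0,0,0,-0.09,-0.95,-0.02,0.3],[0,0,0,-0.09,-0.95,-0.02,0.3],[0,0,0,-0.09,-0.95,-0.02,0.3],[0,0,0,-0.09,-0.95,-0.02,0.3]]'
python3 -m inch '[[0,0,0,-0.09,-0.95,-0.02,0.3],[0,0,0,-0.09,-0.95,-0.02,0.3],[0,0,0,0,0,0,0.3],[0,0,0,0,0,0,0.3]]'
python3 h.py 601.3 -279.3 166 -0.045
python3 - <<'E'
from h import *
f=np.load("top5.npz");P,I=cloud(f);m=box(P,(394,355),50,84,95);q=P[m][:,:2]; w,v=np.linalg.eigh(np.cov(q.T)); print("bar pca",np.arctan2(v[1,1],v[0,1]))
m=box(P,(393,356),75,40,48);q=P[m];print(rect(q[:,:2]))
E
```

```text
clock: 31.58
eef_pos: [599.8, -230.4, 239.3]
tcp_rot: [3.141, 0.001, 3.097]
contact_force: [0.7, -0.4, -0.1]
opening: 0.7
grasp_force: 0.0
clock: 31.92
eef_pos: [602.0, -277.9, 240.0]
tcp_rot: [3.141, 0.001, 3.095]
contact_force: [0.7, 0.4, -0.6]
opening: 0.693
grasp_force: 0.0
t 31.92 pos [ 602.  -277.9  240. ] rpy [3.141e+00 1.000e-03 3.095e+00] F [ 0.7  0.4 -0.6] op 0.693 gf 0.0 q6 -1.96
turn [ 0.0003  0.0002 -0.0006] rows>= 1.0 shift [ 0.026 -0.056  2.962] after turn; now-frame [ 0.028 -0.06   2.96 ]
bar pca -2.820528805537939
(array([392.8, 355.5]), array([100.7, 100.7]), np.float64(0.318))
```

```bash
python3 -m inch '[[0,0,0,0.03,-0.06,0.8,0.4],[0,0,0,0,0,0.8,0.4],[0,0,0,0,0,0.8,0.4],[0,0,0,0,0,0.4,0.4],[0,0,0,0,0,0.16,0.4],[0,0,0,0,0,0,0.4]]' 60
python3 -m inch '[[0,0,0,0,0,0,1],[0,0,0,0,0,0,1],[0,0,0,0,0,0,1],[0,0,0,0,0,0,1],[0,0,0,0,0,0,1],[0,0,0,0,0,0,1],[0,0,0,0,0,0,1],[0,0,0,0,0,0,1]]'
python3 h.py 601.3 -279.3 166 -0.045
```

```text
clock: 32.42
eef_pos: [601.1, -278.0, 165.6]
tcp_rot: [3.14, -0.001, 3.097]
contact_force: [-0.1, 0.5, -0.4]
opening: 0.603
grasp_force: 0.0
clock: 33.08
eef_pos: [602.1, -279.4, 167.8]
tcp_rot: [3.142, 0.003, 3.096]
contact_force: [-0.1, 0.8, 5.9]
opening: 0.273
grasp_force: 59.4
t 33.08 pos [ 602.1 -279.4  167.8] rpy [3.142e+00 3.000e-03 3.096e+00] F [-0.1  0.8  5.9] op 0.273 gf 59.4 q6 -1.96
turn [ 0.      0.001  -0.0001] rows>= 1.0 shift [0.034 0.001 0.073] after turn; now-frame [0.032 0.    0.072]
```

```bash
python3 -m inch '[[0,0,0,0,0,-0.2,1],[0,0,0,0,0,-0.5,1],[0,0,0,0,0,-0.8,1],[0,0,0,0,0,-0.8,1],[0,0,0,0,0,-0.8,1],[0,0,0,0,0,-0.8,1],[0,0,0,0,0,-0.8,1],[0,0,0,0,0,-0.5,1]]'
python3 -m inch '[[0,0,0,0,1,0,1],[0,0,0,0,1,0,1],[0,0,0,0,1,0,1],[0,0,0,0,1,0,1],[0,0,0,0,0,0,1],[0,0,0,0,0,0,1]]'
python3 h.py 601.3 -279.3 166 -0.045
python3 - <<'E'
from rig import grab_frame
from h import *
p=np.array([602,-180,200])
for n,o in(("side",(0,4)),("top",(3,0))):
    f=grab_frame(n);P,I=cloud(f); P=P+np.array([*o,0]); np.savez(n+"6.npz",**f)
    for a,b in((140,150),(150,165),(165,180),(180,215),(222,231),(232,238)):
        m=box(P,(602,-180),45,a,b);q=P[m]
        if len(q)>1: print(n,a,len(q),q.mean(0).round(1),np.ptp(q[:,:2],0).round(0))
    cv2.imwrite(f"pics/{n}6.png",cv2.resize(f["pixels"][150:294,220:412,::-1],(768,576)))
E
```

```text
clock: 33.75
eef_pos: [601.7, -279.5, 299.6]
tcp_rot: [-3.141, 0.003, 3.096]
contact_force: [0.8, -0.3, -0.6]
opening: 0.268
grasp_force: 58.8
clock: 34.25
eef_pos: [605.7, -178.2, 296.8]
tcp_rot: [3.141, 0.001, 3.098]
contact_force: [-0.6, -0.5, -1.4]
opening: 0.269
grasp_force: 59.1
t 34.25 pos [ 605.7 -178.2  296.8] rpy [3.141e+00 1.000e-03 3.098e+00] F [-0.6 -0.5 -1.4] op 0.269 gf 59.1 q6 -1.82
turn [0.0002 0.0002 0.0005] rows>= 1.0 shift [-5.000e-03 -4.048e+00  5.233e+00] after turn; now-frame [ 4.000e-03 -4.052e+00  5.232e+00]
side 150 2 [ 605.9 -174.7  160.4] [0. 4.]
side 165 8 [ 604.4 -176.5  172. ] [7. 5.]
side 180 32 [ 603.5 -177.2  196.2] [ 9. 10.]
side 222 11 [ 603.3 -177.1  226.4] [10.  8.]
side 232 5 [ 603.  -178.   235.3] [6. 5.]
```

View pics/side6.png

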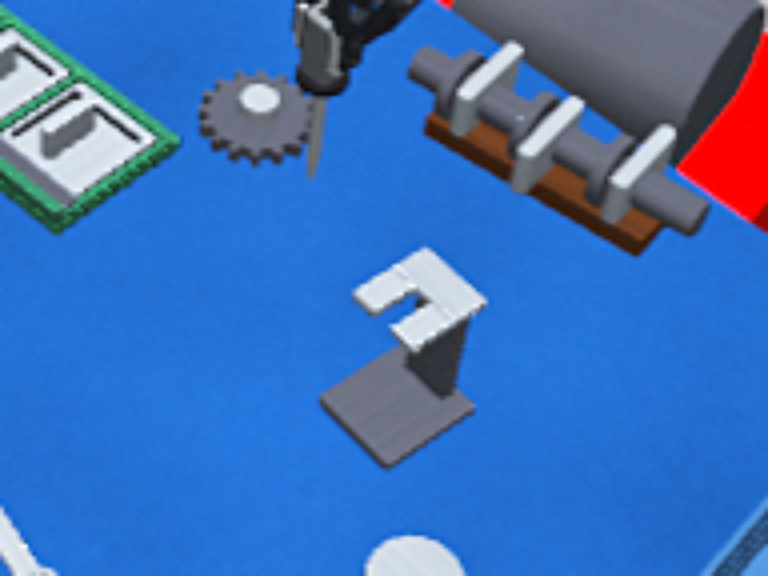

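```bash
cat > bead.py <<'E'
import sys
from h import *
O=dict(narrow=(572.5,236.9,20),middle=(577.3,157.0,28),wide=(583.4,61.6,36))
k,pt,tipz=sys.argv[1],sys.argv[2],float(sys.argv[3]); ox,oy,h=O[k]
x,y=dict(start=(-25,h),corner=(42,h),end=(42,-h))[pt]; c,s=np.cos(.064),np.sin(.064)
X,Y=ox+c*x-s*y,oy+s*x+c*y; print("tgt",round(X,1),round(Y,1)); plan((X,Y,tipz+136.8),.064)
E
python3 bead.py narrow start 60
```

```text
tgt 546.3 255.3
t 34.35 pos [ 605.7 -179.7  296.6] rpy [3.141e+00 1.000e-03 3.096e+00] F [-0.4 -0.3 -1.5] op 0.273 gf 59.1 q6 -1.82
turn [ 0.0001  0.0002 -0.0347] rows>= 1.0 shift [ 1.26  17.517  3.993] after turn; now-frame [ 3.164 17.276  3.996]
```

```bash
python3 -m inch '[[0,0,-0.0347,0,0,0,1],[0,0,0,0.07,0.6,0,1],[0,0,0,0.07,0.95,0,1],[0,0,0,0.07,0.95,0,1],[0,0,0,0.07,0.95,0,1],[0,0,0,0.07,0.95,0,1],[0,0,0,0.07,0.95,0,1],[0,0,0,0.07,0.95,0,1]]'
python3 -m inch '[[0,0,0,0.07,0.95,0,1],[0,0,0,0.07,0.95,0,1],[0,0,0,0.07,0.95,0,1],[0,0,0,0.07,0.95,0,1],[0,0,0,0.07,0.95,0,1],[0,0,0,0.07,0.95,0,1],[0,0,0,0.07,0.95,0,1],[0,0,0,0.07,0.95,0,1]]'
python3 -m inch '[[0,0,0,0.07,0.95,0,1],[0,0,0,0.07,0.95,0,1],[0,0,0,0,0.7,0,1],[0,0,0,0,0,0.8,1],[0,0,0,0,0,0.8,1],[0,0,0,0,0,0.8,1],[0,0,0,0,0,0.8,1],[0,0,0,0,0,0.6,1]]'
python3 -m inch '[[0,0,0,0,0,0,1],[0,0,0,0,0,0,1]]'
python3 bead.py narrow start 25
```

```text
clock: 35.02
eef_pos: [583.1, -22.2, 296.5]
tcp_rot: [3.141, 0.001, -3.081]
contact_force: [0.9, 0.2, -1.4]
opening: 0.271
grasp_force: 59.2
clock: 35.68
eef_pos: [557.1, 166.6, 296.7]
tcp_rot: [3.141, 0.001, -3.081]
contact_force: [-0.2, 0.2, -1.2]
opening: 0.27
grasp_force: 59.2
clock: 36.35
eef_pos: [549.3, 230.1, 200.0]
tcp_rot: [3.141, -0.001, -3.081]
contact_force: [-1.3, -0.2, -1.6]
opening: 0.272
grasp_force: 59.2
clock: 36.52
eef_pos: [549.5, 230.1, 201.2]
tcp_rot: [3.141, -0.001, -3.08]
contact_force: [0.8, 0.0, -0.4]
opening: 0.276
grasp_force: 59.2
tgt 546.3 255.3
t 36.52 pos [549.5 230.1 201.2] rpy [ 3.141e+00 -1.000e-03 -3.080e+00] F [ 0.8  0.  -0.4] op 0.276 gf 59.2 q6 -1.24
turn [ 0.     -0.0003 -0.0007] rows>= 1.0 shift [0.066 1.012 1.578] after turn; now-frame [0.068 1.012 1.576]
```

```bash
python3 -m inch '[[0,0,0,0.03,0.5,0,1],[0,0,0,0.04,0.5,0,1],[0,0,0,0,0,0.5,1],[0,0,0,0,0,0.5,1],[0,0,0,0,0,0.4,1],[0,0,0,0,0,0.18,1],[0,0,0,0,0,0,1],[0,0,0,0,0,0,1]]'
python3 bead.py narrow start 20.5
python3 - <<'E'
from rig import grab_frame
import cv2
f=grab_frame("side")
cv2.imwrite(f"pics/side7.png",cv2.resize(f["pixels"][120:216,160:288,::-1],(768,576),interpolation=cv2.INTER_CUBIC))
E
```

```text
clock: 37.18
eef_pos: [546.3, 255.1, 161.6]
tcp_rot: [3.141, -0.0, -3.078]
contact_force: [0.7, 0.2, -1.2]
opening: 0.271
grasp_force: 59.2
tgt 546.3 255.3
t 37.18 pos [546.3 255.1 161.6] rpy [ 3.141 -0.    -3.078] F [ 0.7  0.2 -1.2] op 0.271 gf 59.2 q6 -1.2
turn [ 0.0001 -0.0001 -0.0002] rows>= 1.0 shift [0.003 0.007 0.171] after turn; now-frame [0.004 0.008 0.172]
```

View pics/side7.png

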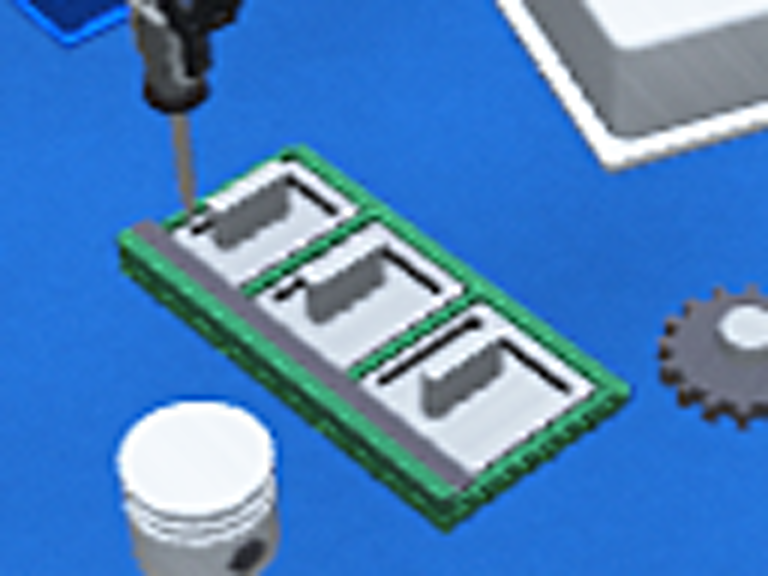

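```bash
python3 -m inch '[[0,0,0,0,0,0.1,1],[0,0,0,0,0,0.06,1],[0,0,0,0,0,0,1],[0,0,0,0,0,0,1],[0,0,0,0,0,0,1]]'
python3 bead.py narrow start 20.5
python3 - <<'E'
from rig import grab_frame
from h import *
import cv2
f=grab_frame("side");P,I=cloud(f); sat=I.max(-1)-I.min(-1)
for a,b in((23,30),(30,40),(40,60)):
    q=P[box(P,(547,253),18,a,b)&(sat<60)]; print("tip",a,len(q),q.mean(0).round(1) if len(q) else "")
m=box(P,(573,237),60,12,24)&(I.max(-1)<75)
for p,i in zip(P[m],I[m]): print(p.round(1),end=";")
cv2.imwrite(f"pics/side8.png",cv2.resize(f["pixels"][150:190,180:233,::-1],(768,576),interpolation=cv2.INTER_CUBIC))
E
```

```text
clock: 37.65
eef_pos: [546.6, 255.4, 158.3]
tcp_rot: [3.141, 0.001, -3.078]
contact_force: [-0.2, 0.4, -1.2]
opening: 0.271
grasp_force: 59.2
tgt 546.3 255.3
t 37.65 pos [546.6 255.4 158.3] rpy [ 3.141e+00  1.000e-03 -3.078e+00] F [-0.2  0.4 -1.2] op 0.271 gf 59.2 q6 -1.2
turn [ 0.0002  0.0003 -0.0001] rows>= 1.0 shift [ 0.015 -0.006  0.041] after turn; now-frame [ 0.016 -0.004  0.04 ]
tip 23 4 [543.1 246.5  27.6]
tip 30 8 [547.3 249.   36.3]
tip 40 15 [549.  246.8  49. ]
[620.2 267.4  18.9];[614.7 248.8  16.6];[616.8 246.4  12.4];[615.5 238.9  13.9];[616.8 234.7  16. ];[613.4 230.2  16.7];[615.7 227.6  17.2];[617.9 225.2  12.9];[615.4 216.2  16.2];[632.6 199.9  12.9];[543.3 266.   14.5];[547.  265.9  12.3];[554.9 253.1  16.9];[619.1 192.9  21.4];[547.6 254.7  15.4];[549.  250.5  17.6];[601.1 197.5  15.2];[587.4 196.1  15.4];[566.2 195.5  15.1];[562.5 179.   20.6];[569.  182.8  13.6];[556.5 182.2  17.4];[559.9 181.5  15.8];[551.2 180.7  17.2];
```

View pics/side8.png

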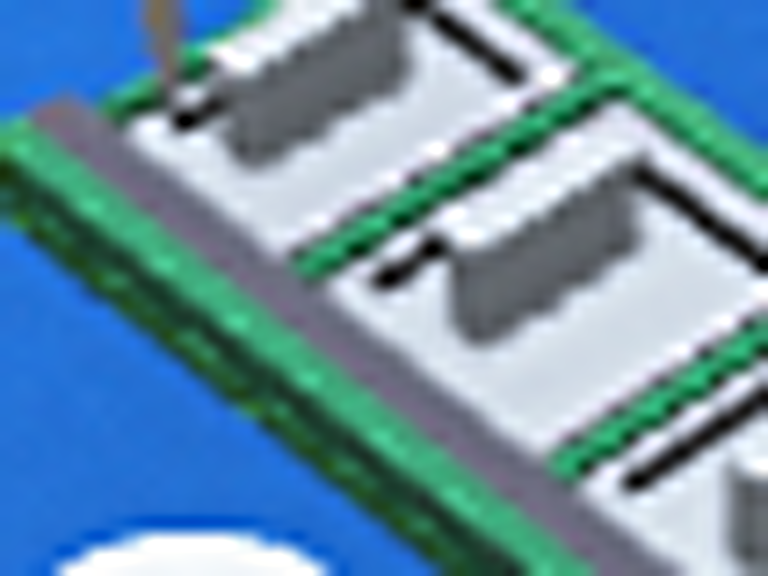

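```bash
python3 -m inch '[[0,0,0,0,-0.05,0.04,1],[0,0,0,0,0,0.04,1],[0,0,0,0,0,0,1],[0,0,0,0,0,0,1]]'
python3 -m inch '[[0,0,0,0,0,0.04,1],[0,0,0,0,0,0,1],[0,0,0,0,0,0,1],[0,0,0,0,0,0,1]]'
python3 -m inch '[[0,0,0,0,0,0.04,1],[0,0,0,0,0,0,1],[0,0,0,0,0,0,1],[0,0,0,0,0,0,1]]'
python3 bead.py narrow corner 19.5
```

```text
clock: 38.03
eef_pos: [546.6, 254.1, 156.1]
tcp_rot: [3.141, 0.001, -3.078]
contact_force: [1.4, -0.9, -0.9]
opening: 0.273
grasp_force: 59.2
clock: 38.37
eef_pos: [546.7, 254.2, 155.2]
tcp_rot: [3.141, 0.001, -3.078]
contact_force: [-0.0, -1.1, -0.9]
opening: 0.273
grasp_force: 59.2
clock: 38.7
eef_pos: [546.6, 254.2, 154.2]
tcp_rot: [3.141, 0.001, -3.078]
contact_force: [0.1, -0.7, -1.9]
opening: 0.271
grasp_force: 59.2
tgt 613.1 259.5
t 38.7 pos [546.6 254.2 154.2] rpy [ 3.141e+00  1.000e-03 -3.078e+00] F [ 0.1 -0.7 -1.9] op 0.271 gf 59.2 q6 -1.2
turn [ 0.0002  0.0002 -0.0001] rows>= 1.0 shift [-2.669  0.044 -0.086] after turn; now-frame [-2.668  0.044 -0.084]
```

```bash
python3 -m inch '[[0,0,0,-0.05,0,-0.04,1],[0,0,0,-0.1,0,0,1],[0,0,0,-0.1,0,0,1],[0,0,0,-0.1,0,0,1],[0,0,0,-0.1,0,0,1],[0,0,0,-0.1,0,0,1],[0,0,0,-0.1,0,0,1],[0,0,0,-0.1,0,0,1]]'
python3 -m inch '[[0,0,0,-0.1,0,0,1],[0,0,0,-0.1,0,0,1],[0,0,0,-0.1,0,0,1],[0,0,0,-0.1,0,0,1],[0,0,0,-0.1,0,0,1],[0,0,0,-0.1,0,0,1],[0,0,0,-0.1,0,0,1],[0,0,0,-0.1,0,0,1]]'
python3 -m inch '[[0,0,0,-0.1,0,0,1],[0,0,0,-0.1,0,0,1],[0,0,0,-0.1,0,0,1],[0,0,0,-0.1,0,0,1],[0,0,0,-0.1,0,0,1],[0,0,0,-0.1,0,0,1],[0,0,0,-0.1,0,0,1],[0,0,0,-0.1,0,0,1]]'
python3 -m inch '[[0,0,0,-0.1,0,0,1],[0,0,0,-0.1,0,0,1],[0,0,0,-0.1,0,0,1],[0,0,0,-0.05,0,0,1],[0,0,0,0,0,0,1],[0,0,0,0,0,0,1],[0,0,0,0,0,0,1],[0,0,0,0,0,0,1]]'
python3 bead.py narrow corner 18.5
python3 -m inch '[[0,0,0,0,0,0,1],[0,0,0,0,0,0,1]]'
python3 bead.py narrow end 18.5
python3 - <<'E'
from rig import grab_frame
import cv2
f=grab_frame("side")
cv2.imwrite(f"pics/side9.png",cv2.resize(f["pixels"][130:190,180:260,::-1],(768,576),interpolation=cv2.INTER_CUBIC))
E
```

```text
clock: 39.37
eef_pos: [565.6, 255.4, 155.1]
tcp_rot: [3.141, 0.001, -3.078]
contact_force: [0.6, -0.2, -2.4]
opening: 0.278
grasp_force: 59.2
clock: 40.03
eef_pos: [585.6, 256.7, 155.2]
tcp_rot: [3.141, 0.001, -3.078]
contact_force: [-0.1, 0.3, -1.0]
opening: 0.272
grasp_force: 59.2
clock: 40.7
eef_pos: [605.5, 257.9, 155.2]
tcp_rot: [3.141, 0.001, -3.078]
contact_force: [0.6, 0.3, -1.0]
opening: 0.28
grasp_force: 59.2
clock: 41.37
eef_pos: [613.8, 258.4, 155.2]
tcp_rot: [3.141, 0.001, -3.078]
contact_force: [0.6, -0.7, -1.0]
opening: 0.275
grasp_force: 59.2
tgt 613.1 259.5
t 41.37 pos [613.8 258.4 155.2] rpy [ 3.141e+00  1.000e-03 -3.078e+00] F [ 0.6 -0.7 -1. ] op 0.275 gf 59.2 q6 -1.24
turn [ 0.0002  0.0002 -0.0001] rows>= 1.0 shift [ 0.026  0.046 -0.005] after turn; now-frame [ 0.024  0.044 -0.004]
clock: 41.53
eef_pos: [614.0, 258.5, 155.3]
tcp_rot: [3.141, 0.001, -3.078]
contact_force: [0.1, 0.1, -1.5]
opening: 0.276
grasp_force: 59.2
tgt 615.7 219.6
t 41.53 pos [614.  258.5 155.3] rpy [ 3.141e+00  1.000e-03 -3.078e+00] F [ 0.1  0.1 -1.5] op 0.276 gf 59.2 q6 -1.24
turn [ 0.0002  0.0002 -0.0001] rows>= 1.0 shift [ 0.03  -1.555 -0.002] after turn; now-frame [ 0.028 -1.556 -0.004]
```

View pics/side9.png

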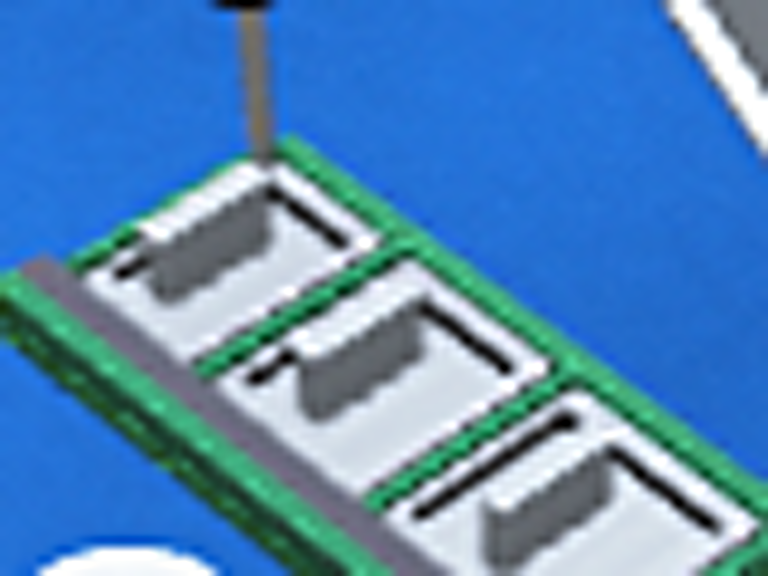

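Run:
```python
from h import *
from rig import grab_frame,r
f=grab_frame("side"); np.savez("side9.npz",**f); T=np.linalg.inv(f["cam_to_world"]);F=192/np.tan(np.radians(f["vertical_fov"])/2)
def pj(p): q=T[:3,:3]@np.array(p)+T[:3,3]; return (F*q[0]/q[2]+f["cx"]).round(1),(F*q[1]/q[2]+f["cy"]).round(1)
p=r.sense()["eef_pos"]
for n,o in(("bias4",(0,-4,0)),("nobias",(0,0,0))):
    o=np.array(o)
    print(n,"corner",pj(np.array([613.1,259.5,19])+o),"end",pj(np.array([615.7,219.6,19])+o),"start",pj(np.array([546.3,255.3,19])+o),"tip",pj(p-[0,0,136.8]+o),"collar top z+101",pj(p-[0,0,35.8]+o),"col bottom",pj(p-[0,0,41.8]+o),
     "plate corners",pj(np.array([572.5+55-1.9,236.9+3.5+29,16])+o),pj(np.array([572.5+55+1.9,236.9+3.5-29,16])+o))
P,I=cloud(f); print("px gray rows around tip")
print(I[136:156,198:220].sum(-1)//3)
```

```text
bias4 corner (np.float64(207.4), np.float64(148.7)) end (np.float64(215.1), np.float64(154.4)) start (np.float64(192.2), np.float64(157.9)) tip (np.float64(207.8), np.float64(148.8)) collar top z+101 (np.float64(205.9), np.float64(125.8)) col bottom (np.float64(206.0), np.float64(127.3)) plate corners (np.float64(208.7), np.float64(146.3)) (np.float64(219.9), np.float64(154.6))
nobias corner (np.float64(206.7), np.float64(148.1)) end (np.float64(214.4), np.float64(153.8)) start (np.float64(191.5), np.float64(157.3)) tip (np.float64(207.1), np.float64(148.2)) collar top z+101 (np.float64(205.2), np.float64(125.2)) col bottom (np.float64(205.3), np.float64(126.6)) plate corners (np.float64(208.0), np.float64(145.7)) (np.float64(219.1), np.float64(154.0))
px gray rows around tip
[[122 121 118 118 120 119 120 110 108 106 107 124 120 121 121 121 121 122
  121 124 121 122]
 [122 123 123 122 121 122 120 111 110 105 110 122 119 121 121 121 122 120
  122 123 120 120]
 [122 122 121 122 123 121 117 104 108 107 110 121 121 118 122 122 121 121
  121 119 120 118]
 [121 120 120 121 121 122 119 114 
[... 847 characters left out ...]
2 247 228 156  60 107 117 123
  130 119 120 121]
 [114 105 125 192 233 236 245 241 171 112  72 181 247 244 215  91  83 119
  121 122 121 121]
 [135 198 240 233 239 241 208 112 103  72  13  51 147 220 242 207 116  97
  133 122 124 120]
 [195 235 240 245 230 129 113  88  98 111 143 121  11  90 194 242 216 155
   67 107 120 126]
 [233 239 230 172 122  94  97 101 100 110 186 219 119  18  53 172 243 232
  190  88  83 120]
 [243 212 113 101  96 100 103 102  97 107 183 237 225 185  53  43 144 216
  237 201 115  98]
 [132 115  92 103 100 103 100  99  95  89 161 228 223 226 204 109  11  86
  181 234 220 168]
 [ 93  98 104 104 103 100  98  95  90 113 182 224 219 222 228 204 109  42
  164 255 255 120]]
```

```bash
python3 -m inch '[[0,0,0,0,-0.08,0,1],[0,0,0,0,0,0.05,1],[0,0,0,0,0,0.05,1],[0,0,0,0,0,0,1],[0,0,0,0,0,0,1]]'
python3 -m inch '[[0,0,0,0,0,0.04,1],[0,0,0,0,0,0,1],[0,0,0,0,0,0,1]]'
python3 -m inch '[[0,0,0,0,0,0.04,1],[0,0,0,0,0,0,1],[0,0,0,0,0,0,1]]'
python3 -m inch '[[0,0,0,0,0,0.04,1],[0,0,0,0,0,0,1],[0,0,0,0,0,0,1]]'
```

```text
clock: 42.05
eef_pos: [614.2, 256.4, 152.7]
tcp_rot: [3.141, 0.001, -3.078]
contact_force: [0.0, -0.4, -0.4]
opening: 0.273
grasp_force: 59.4
clock: 42.3
eef_pos: [614.4, 256.5, 152.3]
tcp_rot: [3.141, 0.001, -3.078]
contact_force: [-0.3, -1.7, 5.1]
opening: 0.277
grasp_force: 60.1
clock: 42.55
eef_pos: [614.6, 256.5, 151.8]
tcp_rot: [3.141, 0.002, -3.078]
contact_force: [-2.7, -0.9, 9.3]
opening: 0.272
grasp_force: 60.8
clock: 42.8
eef_pos: [614.8, 256.7, 151.5]
tcp_rot: [3.141, 0.002, -3.078]
contact_force: [-2.5, -2.0, 15.0]
opening: 0.274
grasp_force: 61.4
```

```bash
python3 -m inch '[[0,0,0,0,0,-0.1,1],[0,0,0,0,0,-0.1,1],[0,0,0,0,0,0,1],[0,0,0,0,0,0,1],[0,0,0,0,0,0,1],[0,0,0,0,0,0,1]]'
python3 bead.py narrow end 18.5
python3 - <<'E'
from h import *
from rig import grab_frame,r
f=grab_frame("side");I=f["pixels"].astype(int); T=np.linalg.inv(f["cam_to_world"]);F=192/np.tan(np.radians(f["vertical_fov"])/2)
print(I[144:153,202:215].sum(-1)//3); print(f["z_map"][140:153,204:212].round(0))
P,_=cloud(f); print(P[140:153,207].round(1)); print(P[140:153,208].round(1))
E
```

```text
clock: 43.3
eef_pos: [614.0, 256.4, 154.3]
tcp_rot: [3.141, 0.0, -3.078]
contact_force: [-0.2, -0.1, -1.6]
opening: 0.271
grasp_force: 59.2
tgt 615.7 219.6
t 43.3 pos [614.  256.4 154.3] rpy [ 3.141  0.    -3.078] F [-0.2 -0.1 -1.6] op 0.271 gf 59.2 q6 -1.24
turn [ 0.0002  0.0001 -0.0001] rows>= 1.0 shift [ 0.025 -1.473 -0.04 ] after turn; now-frame [ 0.024 -1.472 -0.04 ]
[[122 121 119 119 111 108 109 115 125 125 120 119 119]
 [122 120 120 111  96 107  95  95 120 126 132 123 120]
 [118 115 108 123 133  94  84  63  87 117 121 120 118]
 [110 137 195 243 218 132 159 209 117  97 131 116 120]
 [158 214 235 241 249 214 161 249 228 156  61 108 119]
 [232 236 245 241 172 115  74 180 248 244 216  94  83]
 [239 243 208 112 101  73  19  51 147 221 243 203 117]
 [231 128 114  90  98 111 143 121  11  90 193 242 217]
 [123  91  97 102 100 109 184 219 117  18  53 172 243]]
[[1692. 1693. 1605. 1599. 1601. 1692. 1691. 1697.]
 [1695. 1691. 1605. 1598. 1597. 1690. 1685. 1691.]
 [1677. 1691. 1612. 1605. 1610. 1688. 1682. 1685.]
 [1686. 1680. 1614. 1603. 1604. 1675. 1680.    0.]
 [1681. 1675. 1614. 1605.
[... 282 characters left out ...]
[1583. 1587. 1590. 1600. 1602. 1629. 1630. 1631.]
 [1589. 1590. 1597. 1600. 1604. 1631. 1627. 1623.]
 [1595. 1588. 1592. 1606. 1600. 1629. 1630. 1629.]]
[[611.7 251.6  61.5]
 [609.7 249.1  59.9]
 [611.1 251.7  52.9]
 [608.6 248.4  52.1]
 [607.8 247.7  48.6]
 [613.2 256.3  35.1]
 [612.  255.   32.2]
 [597.7 234.   50.4]
 [596.9 233.3  46.8]
 [594.7 230.4  45.7]
 [596.1 233.1  38.4]
 [594.5 231.2  36.2]
 [595.2 232.7  30.2]]
[[615.2 250.8  60.1]
 [611.9 246.3  60.6]
 [615.4 252.1  50.2]
 [611.7 247.   51.3]
 [614.8 252.1  41.6]
 [615.  252.9  36.5]
 [613.2 250.8  34.4]
 [612.6 250.4  30.5]
 [613.2 251.8  24.6]
 [613.  251.9  20. ]
 [599.5 232.2  37.1]
 [598.8 231.7  33.3]
 [595.6 227.3  33.8]]
```

```bash
python3 -m inch '[[0,0,0,0,-0.1,-0.03,1],[0,0,0,0,-0.1,0,1],[0,0,0,0,-0.1,0,1],[0,0,0,0,-0.1,0,1],[0,0,0,0,-0.1,0,1],[0,0,0,0,-0.1,0,1],[0,0,0,0,-0.1,0,1],[0,0,0,0,-0.1,0,1]]'
python3 -m inch '[[0,0,0,0,-0.1,0,1],[0,0,0,0,-0.1,0,1],[0,0,0,0,-0.1,0,1],[0,0,0,0,-0.1,0,1],[0,0,0,0,-0.1,0,1],[0,0,0,0,-0.1,0,1],[0,0,0,0,-0.08,0,1],[0,0,0,0,0,0,1]]'
python3 -m inch '[[0,0,0,0,0,0,1],[0,0,0,0,0,0,1],[0,0,0,0,0,0,1],[0,0,0,0,0,0,1],[0,0,0,0,0,0,1]]'
python3 bead.py narrow end 18.5
python3 bead.py middle start 60
```

```text
clock: 44.02
eef_pos: [615.4, 236.2, 155.5]
tcp_rot: [3.141, 0.001, -3.078]
contact_force: [0.3, 0.2, -0.9]
opening: 0.274
grasp_force: 59.1
clock: 44.68
eef_pos: [616.5, 219.1, 155.4]
tcp_rot: [3.141, 0.001, -3.078]
contact_force: [0.2, -0.4, -1.3]
opening: 0.275
grasp_force: 59.1
clock: 45.1
eef_pos: [616.5, 219.6, 155.4]
tcp_rot: [3.141, 0.001, -3.078]
contact_force: [-0.5, 0.4, -0.8]
opening: 0.275
grasp_force: 59.1
tgt 615.7 219.6
t 45.1 pos [616.5 219.6 155.4] rpy [ 3.141e+00  1.000e-03 -3.078e+00] F [-0.5  0.4 -0.8] op 0.275 gf 59.1 q6 -1.3
turn [ 0.0002  0.0002 -0.0001] rows>= 1.0 shift [0.031 0.001 0.005] after turn; now-frame [0.032 0.    0.004]
tgt 550.6 183.3
t 45.1 pos [616.5 219.6 155.4] rpy [ 3.141e+00  1.000e-03 -3.078e+00] F [-0.5  0.4 -0.8] op 0.275 gf 59.1 q6 -1.3
turn [ 0.0002  0.0002 -0.0001] rows>= 1.0 shift [ 2.724 -1.28  -1.655] after turn; now-frame [ 2.724 -1.28  -1.656]
```

```bash
python3 -m inch '[[0,0,0,0,0,-0.6,1],[0,0,0,0,0,-0.7,1],[0,0,0,0,0,-0.5,1],[0,0,0,0.7,-0.32,0,1],[0,0,0,0.7,-0.32,0,1],[0,0,0,0.7,-0.32,0,1],[0,0,0,0.62,-0.32,0,1],[0,0,0,0,0,0,1]]'
python3 -m inch '[[0,0,0,0,0,0.6,1],[0,0,0,0,0,0.6,1],[0,0,0,0,0,0.45,1],[0,0,0,0,0,0,1],[0,0,0,0,0,0,1]]'
python3 bead.py middle start 18.7
python3 - <<'E'
from rig import grab_frame
from h import *
f=grab_frame("side");P,I=cloud(f)+np.array([0]) if 0 else cloud(f); P=P+np.array([0,4,0])
for k,c in dict(nar=(573.6,237),mid=(578.7,157.2),wid=(584.8,61.4)).items():
    m=box(P,c,34,43,55); q=P[m]; print(k,len(q),q.mean(0).round(1))
E
```

```text
clock: 45.77
eef_pos: [547.9, 181.9, 200.4]
tcp_rot: [-3.141, -0.002, -3.078]
contact_force: [0.1, -0.2, -2.5]
opening: 0.271
grasp_force: 59.2
clock: 46.18
eef_pos: [550.6, 183.4, 158.7]
tcp_rot: [3.141, -0.0, -3.078]
contact_force: [0.7, 0.6, -1.8]
opening: 0.276
grasp_force: 59.2
tgt 550.6 183.3
t 46.18 pos [550.6 183.4 158.7] rpy [ 3.141 -0.    -3.078] F [ 0.7  0.6 -1.8] op 0.276 gf 59.2 q6 -1.32
turn [ 0.0001 -0.0001 -0.0001] rows>= 1.0 shift [ 0.001 -0.     0.126] after turn; now-frame [ 0.    -0.     0.128]
nar 30 [563.4 236.4  47.4]
mid 61 [573.8 161.7  47.6]
wid 56 [583.   63.   48.2]
```

```bash
python3 -m inch '[[0,0,0,0,0,0.06,1],[0,0,0,0,0,0.06,1],[0,0,0,0,0,0,1],[0,0,0,0,0,0,1],[0,0,0,0,0,0,1],[0,0,0,0,0,0,1],[0,0,0,0,0,0,1],[0,0,0,0,0,0,1]]'
python3 bead.py middle start 18.7
python3 -m inch '[[0,0,0,-0.08,0,0,1],[0,0,0,-0.1,0,0,1],[0,0,0,-0.1,0,0,1],[0,0,0,-0.1,0,0,1],[0,0,0,-0.1,0,0,1],[0,0,0,-0.1,0,0,1],[0,0,0,-0.1,0,0,1],[0,0,0,-0.1,0,0,1]]'
python3 -m inch '[[0,0,0,-0.1,0,0,1],[0,0,0,-0.1,0,0,1],[0,0,0,-0.1,0,0,1],[0,0,0,-0.1,0,0,1],[0,0,0,-0.1,0,0,1],[0,0,0,-0.1,0,0,1],[0,0,0,-0.1,0,0,1],[0,0,0,-0.1,0,0,1]]'
python3 -m inch '[[0,0,0,-0.1,0,0,1],[0,0,0,-0.1,0,0,1],[0,0,0,-0.1,0,0,1],[0,0,0,-0.1,0,0,1],[0,0,0,-0.1,0,0,1],[0,0,0,-0.1,0,0,1],[0,0,0,-0.1,0,0,1],[0,0,0,-0.1,0,0,1]]'
python3 -m inch '[[0,0,0,-0.1,0,0,1],[0,0,0,-0.1,0,0,1],[0,0,0,-0.1,0,0,1],[0,0,0,0,0,0,1],[0,0,0,0,0,0,1],[0,0,0,0,0,0,1],[0,0,0,0,0,0,1],[0,0,0,0,0,0,1]]'
python3 bead.py middle corner 18.7
python3 bead.py middle end 18.7
```

```text
clock: 46.9
eef_pos: [550.7, 183.3, 156.2]
tcp_rot: [3.141, 0.001, -3.078]
contact_force: [-0.9, 1.3, -1.1]
opening: 0.274
grasp_force: 59.2
tgt 550.6 183.3
t 46.9 pos [550.7 183.3 156.2] rpy [ 3.141e+00  1.000e-03 -3.078e+00] F [-0.9  1.3 -1.1] op 0.274 gf 59.2 q6 -1.32
turn [ 0.0002  0.0003 -0.0001] rows>= 1.0 shift [0.005 0.002 0.028] after turn; now-frame [0.004 0.    0.028]
clock: 47.57
eef_pos: [570.4, 184.5, 156.1]
tcp_rot: [3.141, 0.001, -3.078]
contact_force: [-0.3, 0.3, -1.1]
opening: 0.269
grasp_force: 59.2
clock: 48.23
eef_pos: [590.3, 185.8, 156.2]
tcp_rot: [3.141, 0.001, -3.078]
contact_force: [-1.1, -0.4, -1.8]
opening: 0.271
grasp_force: 59.2
clock: 48.9
eef_pos: [610.3, 187.1, 156.1]
tcp_rot: [3.141, 0.001, -3.078]
contact_force: [-0.1, -0.6, -1.1]
opening: 0.272
grasp_force: 59.2
clock: 49.57
eef_pos: [617.4, 187.5, 156.2]
tcp_rot: [3.141, 0.001, -3.078]
contact_force: [0.4, 0.3, -0.9]
opening: 0.276
grasp_force: 59.2
tgt 617.4 187.6
t 49.57 pos [617.4 187.5 156.2] rpy [ 3.141e+00  1.000e-03 -3.078e+00] F [ 0.4  0.3 -0.9] op 0.276 gf 59.2 q6 -1.34
turn [ 0.0002  0.0002 -0.0001] rows>= 1.0 shift [-0.001  0.004  0.026] after turn; now-frame [-0.     0.004  0.028]
tgt 621.0 131.7
t 49.57 pos [617.4 187.5 156.2] rpy [ 3.141e+00  1.000e-03 -3.078e+00] F [ 0.4  0.3 -0.9] op 0.276 gf 59.2 q6 -1.34
turn [ 0.0002  0.0002 -0.0001] rows>= 1.0 shift [-1.000e-03 -2.236e+00  2.600e-02] after turn; now-frame [-0.004 -2.236  0.024]
```

```bash
python3 -m inch '[[0,0,0,0,-0.1,0.02,1],[0,0,0,0,-0.1,0,1],[0,0,0,0,-0.1,0,1],[0,0,0,0,-0.1,0,1],[0,0,0,0,-0.1,0,1],[0,0,0,0,-0.1,0,1],[0,0,0,0,-0.1,0,1],[0,0,0,0,-0.1,0,1]]'
python3 -m inch '[[0,0,0,0,-0.1,0,1],[0,0,0,0,-0.1,0,1],[0,0,0,0,-0.1,0,1],[0,0,0,0,-0.1,0,1],[0,0,0,0,-0.1,0,1],[0,0,0,0,-0.1,0,1],[0,0,0,0,-0.1,0,1],[0,0,0,0,-0.1,0,1]]'
python3 -m inch '[[0,0,0,0,-0.1,0,1],[0,0,0,0,-0.1,0,1],[0,0,0,0,-0.1,0,1],[0,0,0,0,-0.1,0,1],[0,0,0,0,-0.1,0,1],[0,0,0,0,-0.1,0,1],[0,0,0,0,-0.04,0,1],[0,0,0,0,0,0,1]]'
python3 -m inch '[[0,0,0,0,0,0,1],[0,0,0,0,0,0,1],[0,0,0,0,0,0,1],[0,0,0,0,0,0,1],[0,0,0,0,0,0,1]]'
python3 bead.py middle end 18.7
python3 bead.py wide start 60
```

```text
clock: 50.23
eef_pos: [618.8, 167.3, 155.6]
tcp_rot: [3.141, 0.001, -3.078]
contact_force: [-0.3, -0.4, -1.3]
opening: 0.272
grasp_force: 59.2
clock: 50.9
eef_pos: [620.1, 147.4, 155.6]
tcp_rot: [3.141, 0.001, -3.078]
contact_force: [-0.6, 1.0, -0.6]
opening: 0.267
grasp_force: 59.2
clock: 51.57
eef_pos: [621.1, 131.4, 155.6]
tcp_rot: [3.141, 0.001, -3.078]
contact_force: [-0.4, 0.0, -0.2]
opening: 0.274
grasp_force: 59.2
clock: 51.98
eef_pos: [621.1, 131.7, 155.6]
tcp_rot: [3.141, 0.001, -3.078]
contact_force: [0.2, 0.3, -0.6]
opening: 0.274
grasp_force: 59.2
tgt 621.0 131.7
t 51.98 pos [621.1 131.7 155.6] rpy [ 3.141e+00  1.000e-03 -3.078e+00] F [ 0.2  0.3 -0.6] op 0.274 gf 59.2 q6 -1.43
turn [ 0.0002  0.0002 -0.0001] rows>= 1.0 shift [0.002 0.    0.004] after turn; now-frame [0.004 0.    0.004]
tgt 556.1 95.9
t 51.98 pos [621.1 131.7 155.6] rpy [ 3.141e+00  1.000e-03 -3.078e+00] F [ 0.2  0.3 -0.6] op 0.274 gf 59.2 q6 -1.43
turn [ 0.0002  0.0002 -0.0001] rows>= 1.0 shift [ 2.683 -1.263 -1.648] after turn; now-frame [ 2.68  -1.264 -1.652]
```

Before going down on the wide cover, I'll look at the scene once from the raised pose.

```bash
python3 -m inch '[[0,0,0,0,0,-0.6,1],[0,0,0,0,0,-0.7,1],[0,0,0,0,0,-0.5,1],[0,0,0,0.7,-0.32,0,1],[0,0,0,0.7,-0.32,0,1],[0,0,0,0.7,-0.32,0,1],[0,0,0,0.58,-0.3,0,1],[0,0,0,0,0,0,1]]'
python3 -m inch '[[0,0,0,0,0,0,1],[0,0,0,0,0,0,1]]'
python3 bead.py wide start 18.7
python3 - <<'E'
from rig import grab_frame
import cv2
f=grab_frame("side")
cv2.imwrite(f"pics/side10.png",cv2.resize(f["pixels"][120:216,160:288,::-1],(768,576),interpolation=cv2.INTER_CUBIC))
E
```

```text
clock: 52.65
eef_pos: [553.6, 94.8, 200.6]
tcp_rot: [3.141, -0.001, -3.078]
contact_force: [-0.2, 0.5, -1.7]
opening: 0.277
grasp_force: 59.2
clock: 52.82
eef_pos: [557.1, 96.2, 201.1]
tcp_rot: [3.141, 0.002, -3.078]
contact_force: [0.1, 0.4, -1.3]
opening: 0.274
grasp_force: 59.2
tgt 556.1 95.9
t 52.82 pos [557.1  96.2 201.1] rpy [ 3.141e+00  2.000e-03 -3.078e+00] F [ 0.1  0.4 -1.3] op 0.274 gf 59.2 q6 -1.47
turn [ 0.0003  0.0007 -0.0001] rows>= 1.0 shift [ 0.04  -0.01   1.823] after turn; now-frame [ 0.044 -0.012  1.824]
```

View pics/side10.png

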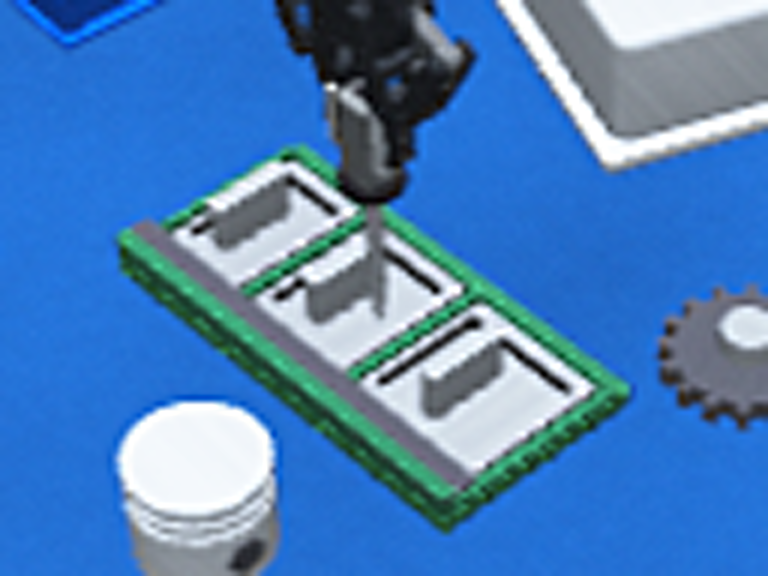

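The covers are all home and the tip at (380,315) hangs straight above the wide start at (380,380). I'll lower it and trace.

```bash
python3 -m inch '[[0,0,0,0.03,0,0.6,1],[0,0,0,0,0,0.6,1],[0,0,0,0,0,0.4,1],[0,0,0,0,0,0.18,1],[0,0,0,0,0,0,1],[0,0,0,0,0,0,1],[0,0,0,0,0,0,1],[0,0,0,0,0,0,1]]'
python3 -m inch '[[0,0,0,0,0,0.03,1],[0,0,0,0,0,0,1],[0,0,0,0,0,0,1],[0,0,0,0,0,0,1]]'
python3 bead.py wide start 18.7
python3 -m inch '[[0,0,0,-0.08,0,0,1],[0,0,0,-0.1,0,0,1],[0,0,0,-0.1,0,0,1],[0,0,0,-0.1,0,0,1],[0,0,0,-0.1,0,0,1],[0,0,0,-0.1,0,0,1],[0,0,0,-0.1,0,0,1],[0,0,0,-0.1,0,0,1]]'
python3 -m inch '[[0,0,0,-0.1,0,0,1],[0,0,0,-0.1,0,0,1],[0,0,0,-0.1,0,0,1],[0,0,0,-0.1,0,0,1],[0,0,0,-0.1,0,0,1],[0,0,0,-0.1,0,0,1],[0,0,0,-0.1,0,0,1],[0,0,0,-0.1,0,0,1]]'
python3 -m inch '[[0,0,0,-0.1,0,0,1],[0,0,0,-0.1,0,0,1],[0,0,0,-0.1,0,0,1],[0,0,0,-0.1,0,0,1],[0,0,0,-0.1,0,0,1],[0,0,0,-0.1,0,0,1],[0,0,0,-0.1,0,0,1],[0,0,0,-0.1,0,0,1]]'
python3 -m inch '[[0,0,0,-0.1,0,0,1],[0,0,0,-0.1,0,0,1],[0,0,0,-0.1,0,0,1],[0,0,0,0,0,0,1],[0,0,0,0,0,0,1],[0,0,0,0,0,0,1],[0,0,0,0,0,0,1],[0,0,0,0,0,0,1]]'
python3 bead.py wide corner 18.7
python3 bead.py wide end 18.7
```

```text
clock: 53.53
eef_pos: [556.1, 96.0, 156.8]
tcp_rot: [3.141, 0.002, -3.078]
contact_force: [0.5, 0.1, -0.7]
opening: 0.276
grasp_force: 59.2
clock: 53.87
eef_pos: [555.5, 95.9, 155.5]
tcp_rot: [3.141, 0.001, -3.078]
contact_force: [0.6, 0.2, -2.1]
opening: 0.272
grasp_force: 59.2
tgt 556.1 95.9
t 53.87 pos [555.5  95.9 155.5] rpy [ 3.141e+00  1.000e-03 -3.078e+00] F [ 0.6  0.2 -2.1] op 0.272 gf 59.2 q6 -1.47
turn [ 0.0002  0.0003 -0.0001] rows>= 1.0 shift [-0.024 -0.001 -0.001] after turn; now-frame [-0.024 -0.    -0.   ]
clock: 54.53
eef_pos: [575.2, 97.2, 155.3]
tcp_rot: [3.141, 0.001, -3.078]
contact_force: [-0.0, 0.1, -1.5]
opening: 0.278
grasp_force: 59.2
clock: 55.2
eef_pos: [595.2, 98.5, 155.3]
tcp_rot: [3.141, 0.001, -3.078]
contact_force: [0.2, -0.3, -1.5]
opening: 0.27
grasp_force: 59.2
clock: 55.87
eef_pos: [615.1, 99.7, 155.3]
tcp_rot: [3.141, 0.001, -3.078]
contact_force: [-0.2, 1.2, -2.0]
opening: 0.272
grasp_force: 59.2
clock: 56.53
eef_pos: [622.2, 100.2, 155.4]
tcp_rot: [3.141, 0.001, -3.078]
contact_force: [0.3, 1.0, -1.6]
opening: 0.275
grasp_force: 59.2
tgt 623.0 100.2
t 56.53 pos [622.2 100.2 155.4] rpy [ 3.141e+00  1.000e-03 -3.078e+00] F [ 0.3  1.  -1.6] op 0.275 gf 59.2 q6 -1.48
turn [ 0.0002  0.0002 -0.0001] rows>= 1.0 shift [-0.032 -0.001 -0.005] after turn; now-frame [-0.032 -0.    -0.004]
tgt 627.6 28.4
t 56.53 pos [622.2 100.2 155.4] rpy [ 3.141e+00  1.000e-03 -3.078e+00] F [ 0.3  1.  -1.6] op 0.275 gf 59.2 q6 -1.48
turn [ 0.0002  0.0002 -0.0001] rows>= 1.0 shift [-0.032 -2.881 -0.005] after turn; now-frame [-0.032 -2.88  -0.008]
```

```bash
python3 -m inch '[[0,0,0,-0.03,-0.1,0,1],[0,0,0,0,-0.1,0,1],[0,0,0,0,-0.1,0,1],[0,0,0,0,-0.1,0,1],[0,0,0,0,-0.1,0,1],[0,0,0,0,-0.1,0,1],[0,0,0,0,-0.1,0,1],[0,0,0,0,-0.1,0,1]]'
python3 -m inch '[[0,0,0,0,-0.1,0,1],[0,0,0,0,-0.1,0,1],[0,0,0,0,-0.1,0,1],[0,0,0,0,-0.1,0,1],[0,0,0,0,-0.1,0,1],[0,0,0,0,-0.1,0,1],[0,0,0,0,-0.1,0,1],[0,0,0,0,-0.1,0,1]]'
python3 -m inch '[[0,0,0,0,-0.1,0,1],[0,0,0,0,-0.1,0,1],[0,0,0,0,-0.1,0,1],[0,0,0,0,-0.1,0,1],[0,0,0,0,-0.1,0,1],[0,0,0,0,-0.1,0,1],[0,0,0,0,-0.1,0,1],[0,0,0,0,-0.1,0,1]]'
python3 -m inch '[[0,0,0,0,-0.1,0,1],[0,0,0,0,-0.1,0,1],[0,0,0,0,-0.1,0,1],[0,0,0,0,-0.1,0,1],[0,0,0,0,-0.08,0,1],[0,0,0,0,0,0,1],[0,0,0,0,0,0,1],[0,0,0,0,0,0,1]]'
python3 -m inch '[[0,0,0,0,0,0,1],[0,0,0,0,0,0,1],[0,0,0,0,0,0,1],[0,0,0,0,0,0,1]]'
python3 bead.py wide end 18.7
python3 h.py 602.1 -279.4 299 -0.045
```

```text
clock: 57.2
eef_pos: [624.4, 80.0, 155.3]
tcp_rot: [3.141, 0.001, -3.078]
contact_force: [0.1, -0.7, -0.8]
opening: 0.274
grasp_force: 59.2
clock: 57.87
eef_pos: [625.6, 60.1, 155.3]
tcp_rot: [3.141, 0.001, -3.078]
contact_force: [-0.4, 0.1, -0.6]
opening: 0.276
grasp_force: 59.2
clock: 58.53
eef_pos: [626.9, 40.1, 155.3]
tcp_rot: [3.141, 0.001, -3.078]
contact_force: [0.3, -0.6, -1.5]
opening: 0.272
grasp_force: 59.2
clock: 59.2
eef_pos: [627.7, 28.4, 155.3]
tcp_rot: [3.141, 0.001, -3.078]
contact_force: [-0.4, 0.2, -1.2]
opening: 0.275
grasp_force: 59.2
clock: 59.53
eef_pos: [627.7, 28.5, 155.3]
tcp_rot: [3.141, 0.001, -3.078]
contact_force: [-0.3, -0.3, -1.2]
opening: 0.277
grasp_force: 59.2
tgt 627.6 28.4
t 59.53 pos [627.7  28.5 155.3] rpy [ 3.141e+00  1.000e-03 -3.078e+00] F [-0.3 -0.3 -1.2] op 0.277 gf 59.2 q6 -1.59
turn [ 0.0002  0.0002 -0.    ] rows>= 1.0 shift [ 0.002 -0.005 -0.008] after turn; now-frame [ 0.004 -0.004 -0.008]
t 59.53 pos [627.7  28.5 155.3] rpy [ 3.141e+00  1.000e-03 -3.078e+00] F [-0.3 -0.3 -1.2] op 0.277 gf 59.2 q6 -1.59
turn [0.0002 0.0002 0.0346] rows>= 1.0 shift [  0.468 -12.349  -5.748] after turn; now-frame [  1.8   -12.22   -5.756]
```

```bash
python3 -m inch '[[0,0,0,0,0,-0.6,1],[0,0,0,0,0,-0.8,1],[0,0,0,0,0,-0.8,1],[0,0,0,0,0,-0.8,1],[0,0,0,0,0,-0.8,1],[0,0,0,0,0,-0.8,1],[0,0,0,0,0,-0.8,1],[0,0,0,0,0,-0.4,1]]'
python3 -m inch '[[0,0,0.0346,0,0,0,1],[0,0,0,0.04,-0.8,0,1],[0,0,0,0.04,-0.95,0,1],[0,0,0,0.04,-0.95,0,1],[0,0,0,0.04,-0.95,0,1],[0,0,0,0.04,-0.95,0,1],[0,0,0,0.04,-0.95,0,1],[0,0,0,0.04,-0.95,0,1]]'
python3 -m inch '[[0,0,0,0.04,-0.95,0,1],[0,0,0,0.04,-0.95,0,1],[0,0,0,0.04,-0.95,0,1],[0,0,0,0.04,-0.95,0,1],[0,0,0,0.04,-0.95,0,1],[0,0,0,0.04,-0.95,0,1],[0,0,0,0,0,0,1],[0,0,0,0,0,0,1]]'
python3 h.py 602.1 -279.4 299 -0.045
```

```text
clock: 60.2
eef_pos: [628.4, 28.3, 303.0]
tcp_rot: [3.141, 0.004, -3.078]
contact_force: [0.3, 0.2, -1.4]
opening: 0.276
grasp_force: 59.1
clock: 60.87
eef_pos: [612.9, -134.8, 299.6]
tcp_rot: [3.141, 0.0, 3.097]
contact_force: [-0.3, 0.9, -1.9]
opening: 0.273
grasp_force: 59.2
clock: 61.53
eef_pos: [600.4, -276.8, 299.3]
tcp_rot: [3.14, -0.0, 3.095]
contact_force: [0.5, 0.3, -1.0]
opening: 0.279
grasp_force: 59.3
t 61.53 pos [ 600.4 -276.8  299.3] rpy [ 3.14  -0.     3.095] F [ 0.5  0.3 -1. ] op 0.279 gf 59.3 q6 -1.96
turn [ 0.0004 -0.     -0.0007] rows>= 1.0 shift [-0.072 -0.101  0.013] after turn; now-frame [-0.072 -0.1    0.012]
```

```bash
python3 -m inch '[[0,0,0,-0.072,-0.1,0,1],[0,0,0,0,0,0,1],[0,0,0,0,0,0.1,1],[0,0,0,0,0,0,1],[0,0,0,0,0,0,1]]'
python3 h.py 602.1 -279.4 174 -0.045
python3 -m inch '[[0,0,0,0,0,0.2,1],[0,0,0,0,0,0.3,1],[0,0,0,0,0,0.3,1],[0,0,0,0,0,0.3,1],[0,0,0,0,0,0,1]]'
python3 h.py 602.1 -279.4 174 -0.045
```

```text
clock: 61.95
eef_pos: [602.6, -277.7, 297.3]
tcp_rot: [3.141, 0.0, 3.097]
contact_force: [-0.6, 0.3, -0.7]
opening: 0.271
grasp_force: 59.3
t 61.95 pos [ 602.6 -277.7  297.3] rpy [3.141 0.    3.097] F [-0.6  0.3 -0.7] op 0.271 gf 59.3 q6 -1.96
turn [0.0003 0.0001 0.0003] rows>= 1.0 shift [ 0.016 -0.068  4.932] after turn; now-frame [ 0.016 -0.072  4.932]
clock: 62.37
eef_pos: [601.6, -278.0, 267.6]
tcp_rot: [3.14, -0.002, 3.097]
contact_force: [-1.2, 0.4, -1.7]
opening: 0.276
grasp_force: 59.3
t 62.37 pos [ 601.6 -278.   267.6] rpy [ 3.140e+00 -2.000e-03  3.097e+00] F [-1.2  0.4 -1.7] op 0.276 gf 59.3 q6 -1.96
turn [ 0.0006 -0.0008 -0.    ] rows>= 1.0 shift [-0.023 -0.057  3.743] after turn; now-frame [-0.032 -0.064  3.744]
```

```bash
python3 -m inch '[[0,0,0,-0.02,-0.055,0,1],[0,0,0,0,0,0.2,1],[0,0,0,0,0,0.3,1],[0,0,0,0,0,0.3,1],[0,0,0,0,0,0.2,1],[0,0,0,0,0,0,1]]'
python3 h.py 602.1 -279.4 174 -0.045
python3 -m inch '[[0,0,0,0,0,0.4,1],[0,0,0,0,0,0.4,1],[0,0,0,0,0,0.4,1],[0,0,0,0,0,0.4,1],[0,0,0,0,0,0.4,1],[0,0,0,0,0,0.4,1],[0,0,0,0,0,0.2,1],[0,0,0,0,0,0,1]]'
python3 h.py 602.1 -279.4 168.3 -0.045
```

```text
clock: 62.87
eef_pos: [602.3, -279.4, 243.2]
tcp_rot: [3.14, -0.002, 3.097]
contact_force: [0.5, -0.1, -0.9]
opening: 0.275
grasp_force: 59.3
t 62.87 pos [ 602.3 -279.4  243.2] rpy [ 3.140e+00 -2.000e-03  3.097e+00] F [ 0.5 -0.1 -0.9] op 0.275 gf 59.3 q6 -1.96
turn [ 0.0006 -0.0005 -0.    ] rows>= 1.0 shift [0.006 0.    2.769] after turn; now-frame [ 0.    -0.004  2.768]
clock: 63.53
eef_pos: [602.3, -279.4, 178.2]
tcp_rot: [3.14, -0.002, 3.097]
contact_force: [-0.3, -0.4, -1.3]
opening: 0.272
grasp_force: 59.3
t 63.53 pos [ 602.3 -279.4  178.2] rpy [ 3.140e+00 -2.000e-03  3.097e+00] F [-0.3 -0.4 -1.3] op 0.272 gf 59.3 q6 -1.96
turn [ 0.0006 -0.0005 -0.    ] rows>= 1.0 shift [ 0.008 -0.001  0.397] after turn; now-frame [ 0.008 -0.004  0.396]
```

```bash
python3 -m inch '[[0,0,0,0,0,0.15,1],[0,0,0,0,0,0.15,1],[0,0,0,0,0,0.08,1],[0,0,0,0,0,0,1],[0,0,0,0,0,0,1]]'
python3 -m inch '[[0,0,0,0,0,0.03,1],[0,0,0,0,0,0,1],[0,0,0,0,0,0,1]]'
python3 h.py 602.1 -279.4 168.3 -0.045
```

```text
clock: 63.95
eef_pos: [603.1, -279.7, 170.7]
tcp_rot: [3.141, 0.001, 3.097]
contact_force: [-0.7, -1.2, -2.1]
opening: 0.275
grasp_force: 59.3
clock: 64.2
eef_pos: [603.2, -279.7, 170.0]
tcp_rot: [3.141, 0.001, 3.097]
contact_force: [0.3, 0.8, -0.8]
opening: 0.275
grasp_force: 59.3
t 64.2 pos [ 603.2 -279.7  170. ] rpy [3.141e+00 1.000e-03 3.097e+00] F [ 0.3  0.8 -0.8] op 0.275 gf 59.3 q6 -1.96
turn [0.0002 0.0003 0.    ] rows>= 1.0 shift [0.043 0.012 0.068] after turn; now-frame [0.044 0.012 0.068]
```

```bash
python3 -m inch '[[0,0,0,0.04,0,0.05,1],[0,0,0,0,0,0,1],[0,0,0,0,0,0,1]]'
python3 -m inch '[[0,0,0,0,0,0.03,1],[0,0,0,0,0,0,1],[0,0,0,0,0,0,1]]'
python3 -m inch '[[0,0,0,0,0,0,0.6],[0,0,0,0,0,0,0.5],[0,0,0,0,0,0,0.4],[0,0,0,0,0,0,0.4],[0,0,0,0,0,-0.4,0.4],[0,0,0,0,0,-0.8,0.4],[0,0,0,0,0,-0.8,0.3],[0,0,0,0,0,-0.8,0.3]]'
python3 -m inch '[[0,0,0,0,0,-0.8,0.3],[0,0,0,0,0.8,-0.3,0.3],[0,0,0,0,0.8,0,0.3],[0,0,0,0,0.8,0,0.3],[0,0,0,0,0.8,0,0.3],[0,0,0,0,0,0,0.3],[0,0,0,0,0,0,0.3],[0,0,0,0,0,0,0.3]]'
python3 - <<'E'
from rig import grab_frame
from h import *
f=grab_frame("side");P,I=cloud(f);P=P+np.array([0,4,0])
cv2.imwrite("pics/side11.png",cv2.resize(f["pixels"][90:300,110:390,::-1],(800,600),interpolation=cv2.INTER_CUBIC))
m=box(P,(601,-279),40,176,192);q=P[m];print("probe top",q.mean(0).round(1))
m=box(P,(396,355),50,84,95); print("bar",rect(P[m][:,:2]))
for k,c in dict(nar=(573.6,237),mid=(578.7,157.2),wid=(584.8,61.4)).items():
    q=P[box(P,c,34,43,55)]; print(k,len(q),q.mean(0).round(1))
E
```

```text
clock: 64.45
eef_pos: [601.9, -279.7, 168.5]
tcp_rot: [3.141, 0.0, 3.097]
contact_force: [-0.4, 0.1, -1.2]
opening: 0.274
grasp_force: 59.3
clock: 64.7
eef_pos: [602.2, -279.7, 167.9]
tcp_rot: [3.141, 0.001, 3.097]
contact_force: [-0.2, -0.9, -1.1]
opening: 0.274
grasp_force: 59.6
clock: 65.37
eef_pos: [602.0, -279.7, 239.3]
tcp_rot: [3.141, 0.001, 3.097]
contact_force: [-0.3, -0.6, 1.7]
opening: 0.697
grasp_force: 0.0
clock: 66.03
eef_pos: [605.8, -200.3, 266.0]
tcp_rot: [3.141, 0.001, 3.097]
contact_force: [-0.7, 0.4, 0.3]
opening: 0.7
grasp_force: 0.0
probe top [ 600.6 -278.6  182.2]
bar (array([396.1, 355.7]), array([51.2, 18.5]), np.float64(0.48))
nar 50 [573.4 237.3  47.5]
mid 52 [578.4 157.5  48.2]
wid 57 [582.4  62.6  48.1]
```

View pics/side11.png

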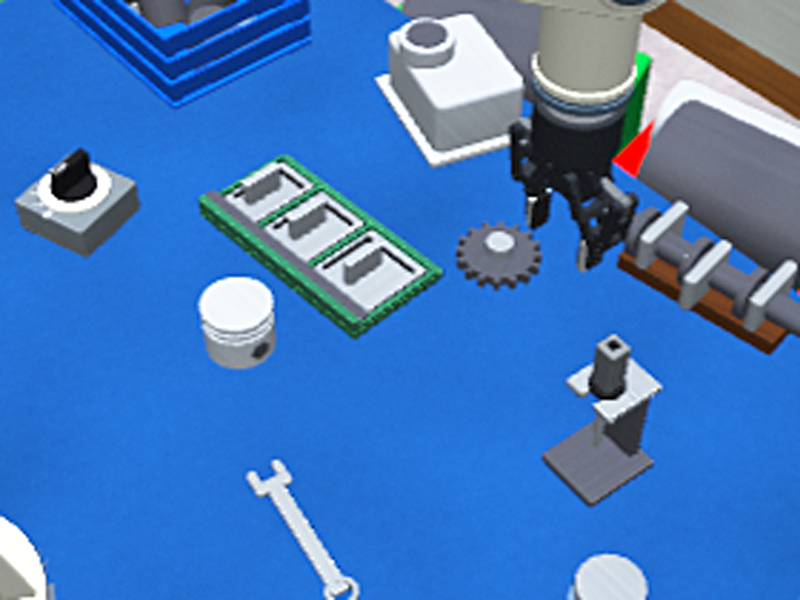

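The covers are home around (310,240) and the knob is at its tick at (70,180). The probe hangs upright in the fork at (608,370) and the gripper is clear, so I'm handing in.

```bash
python3 -c "
from rig import r;print(r.sign_off())"
```

```text
the job is handed in; nothing more can be done
None
```

I handed the job in at about 66 s and the verdict was not shown: all three covers lie flat in their own bays, the peak knob is at its zero stop, the beads were traced from narrowest to widest at about 3 cm/s (the narrow corner included one touch-down on the plate, about 15 N, to check tip height), and the probe hangs upright in its fork, with the gear, piston and jar never touched.

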